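# Hang the seasoning caddy on the pass rail and stock it

### The arm

A 6-joint arm with a two-finger parallel gripper is mounted at the origin on a cart in front of the work surface, level with it; the furniture and walls round the work are solid. World frame = base frame: x ahead of the robot, y to its left, z up, the work surface at z = 0. Lengths are in mm, angles in rad, forces in N, time in s.
With the tool pointing down it reaches from about 275 to 1000 mm from the base axis. Payload 8.4 kg.
Tool frame: the origin (TCP) lies at the very end of the fingers, on their centre line; the grasp point (between the pads) lies 19 mm behind it; z points along the fingers, y is the direction in which the jaws open and shut (so a half turn about z gives the same grasp; the last joint's range is limited). The gripper opens to 85 mm and grips with 20 to 120 N. Pads are 22 mm wide; open, the fingers measure 114 mm over their backs; the gripper's body (76 mm by 85 mm) begins 54 mm behind the grasp point. The pads swing forward as they close: fully open they stand 13 mm farther back than shut.
Start: joints at [1.1, 0.353, 1.633, -0, 1.155, -0.002], TCP at [282.384, 557.572, 194.681] pointing down, gripper open.
Joint ranges: [-2.63, 2.63], [-0.92, 2.1], [0.06, 2.66], [-1.3, 4.44], [0, 2.69], [-3.02, 3.02]. Speed limits (rad/s): [2.22, 2.22, 2.79, 3.14, 3.14, 3.14].

### API

Orientations are given as [roll, pitch, yaw] about the fixed x, y, z axes, in that order (R = Rz(yaw) Ry(pitch) Rx(roll)).
In Python, from rig import r gives the robot as it stands.
- The arm moves only by the tool move_arm, never from a script. Its argument "increments" is a list of rows, each an object of numbers: "tx", "ty", "tz": the shift along the tool's x, y, z in cm; "rx", "ry", "rz": the turn, a rotation vector about the tool's x, y, z in degrees; "gripper": the gripper's target within -1 to 1 (fully open at 1, half-way at 0, shut at -1). A call has 1 to 12 rows; each row shifts and turns the commanded pose from where the row before left it, along the tool's axes as they then stand; what a row does not reach is not made up. A row lasts 1/10 s, in which the tool goes at most 50 mm and 8.59 degrees, less where a joint would pass 70% of its speed; a pose out of reach is approached as far as the arm can. A call is refused whole if a number of a shift passes 5 or a number of a turn 8.59, either way. A call with a gripper value outside its range is refused whole. The fingers move at their own pace and stop on an object; "squeeze" is the grip in N (left out, the last holds). Time passes only in rows, so rows that do not move let the fingers close. It gives the time, the measured TCP pose, the force and the opening at its end, in the units of the state.
- r.sense(): the state, without advancing time (a new reading comes with each control period).
- r.grab_frame(name): name is "scene" or "side" or "wrist"; returns (picture, depth): 480x640x3 uint8, red, green, blue; 480x640 float32, mm along the optical axis (not along the pixel's ray), 0 where there is no reading.
- r.camera_model(name): a dict with "fx", "fy", "cx", "cy" (pixels), "R" (3x3) and "t" (3): a world point X has camera coordinates R X + t; the wrist camera has in their place "hand_eye" (4x4, takes a point from camera to tool coordinates, whose origin is the TCP and whose axes are the flange's). Camera axes: x right, y down, z forward; pixel columns grow to the right and rows downward; lengths in mm; the calibration is good to about 2 mm. A picture is of the moment at which its call begins: read the wrist's pose just before it. camera_model takes no time and is no camera call.
- r.sign_off(): hands the job in, once; it reports no verdict.
Trained networks look in the newest picture that a camera, given by its name, has taken for a name from the list of things; names that differ only in an ending like _2 or _b are one class to them, and where a whole thing is asked for, a point or a joint stands for the part that bears it (a point fixed in the world has none). Each returns a list of dicts, best first, with "confidence" (0 to 1); they miss things now and then, are a little off and sometimes report something else, mostly with a low value. They report only what shows in the picture. A call takes as long as a camera call.
- r.cut_out(query, camera): "mask" (480x640 bool, what is visible of it) and "bbox" ([left, top, right, bottom] in pixels, round what is visible of it).
- r.place_of(query, camera): "location" ([row, column] in pixels: a listed point, or the origin of a listed thing).
The state is a dict: "clock": time; "qpos": joint angles; "qvel": joint speeds; "joint_efforts": joint torques, N m; "eef_pos": TCP position; "tcp_rot": TCP orientation; "contact_force": force on the tool from outside, world axes, zero at the start; "wrist_torque": the same for the moment, N m; "opening": opening from 0.0 (shut) to 1.0 (fully open).
Only numpy, scipy, OpenCV 4.12 (cv2) and the standard library are available. Lean on these libraries where they do the work, as an engineer would, in place of code of your own. Each camera call takes 0.05 s, during which the arm holds its last target. There are 200 camera calls.

### The job

Hook the empty two-pocket caddy over the open left part of the pass rail and slide it along the rail, under the guard rod, right up against the red collar, without pushing the collar out of place. Then stand the steel shaker and the green-labelled spice jar from the table in front of the rail upright in the caddy, one in each pocket, and leave it hanging level. Do not tip the shaker or jar over or disturb the other things.

Things in the scene. Friction and masses are not known exactly. Their poses are not given: they have to be found in the camera images.
- pass_rail: Fixed steel stand: two 20 mm posts 460 mm apart carry rods along its y axis. Origin on the table midway between the posts; z up, +x away from the robot, +y to the left. Hanging rail: 12 mm thick, axis at x=0, 194 mm up. Rest bar: 10 mm thick, axis at x=-15 mm, 130 mm up; a hung caddy's rubber bumpers lean on it.
- guard_end (a point): Free left end of the guard rod (8 mm thick), which runs 26 mm above the hanging rail's axis from here to the right post; this end is bent 10 mm further up. No hook can be put over or lifted off the rail under the guard. pass_rail frame: 0, +34, 230 mm. Axes as pass_rail.
- rail_entry (a point): Point on the axis of the hanging rail, in the middle of its open left part, which runs 90 mm to either side of it (pass_rail frame: 0, +125, 194 mm). Axes as pass_rail.
- collar_face (a point): Red plastic collar (28 mm diameter, 18 mm long) clamped round the hanging rail under the guard, the mark to slide to; where it sits varies by 80 mm. The point lies on the rail's axis at the collar's left face, the face the hook comes up to. Axes as pass_rail.
- caddy: Dark steel tray with hooks, 0.4 kg: 86 (x) x 168 (y) x 45 mm high, walls 3 mm, a wall at y=0 parts it into two pockets. Origin under the middle of the tray; z up, +x to the back. Rubber bumpers on the back reach x=77 mm at z=15 to 31 mm, sloping in below. When hung, the rail's axis lies at caddy x=97 to 102, z=84 mm and the origin is about 110 mm above the table.
- caddy_grip (a point): Centre of the caddy's black hand grip, a bar along caddy x over the parting wall: 68 mm long, 14 mm thick (y), 22 mm high; caddy frame 0, 0, 92 mm. Axes as caddy.
- hook_seat (a point): Caddy frame 99, 0, 90 mm: midway between the two hooks, at the underside of their tops; the rail's top rests here when hung. Flat hooks 16 mm wide at y=-40 and +40 mm, open downward: front leg x=70 to 73, top z=90 to 93, rear tongue's inner face x=108, straight down to z=61, then flared back to x=117, z=47 mm. Axes as caddy.
- hook_edge (a point): Point at the outer (right, -y) edge of the caddy's right hook, level with the rail's axis when hung (caddy frame 99, -48, 84 mm); it comes up to collar_face. Axes as caddy.
- pocket_left (a point): Centre of the floor of the caddy's left pocket, 80 mm (x) by 79 mm (y) inside, 42 mm deep (caddy frame 0, +42, 3 mm). Axes as caddy.
- pocket_right (a point): The same for the right pocket (caddy frame 0, -42, 3 mm).
- salt_shaker: Steel shaker, upright, 52 mm diameter, 88 mm high; origin at the centre of its underside, z up. It may change places with the spice jar.
- spice_jar: Glass spice jar with black cap and green label, upright, 45 mm diameter, 105 mm high; origin at the centre of its underside, z up.
- sauce_ramekin: Bystander: white sauce cup with red sauce, 70 mm diameter, 42 mm high; origin at the centre of its underside.
- ring_mould: Bystander: steel food ring, 64 mm diameter, 50 mm high; origin at the centre of its underside.
- lemon: Bystander: yellow lemon, about 78 x 55 x 56 mm; origin at its underside.

How it is judged (in metres and radians):
On the way, in this order (a step that is already met when the one before it is completed fails the run):
1. the caddy's hooks are down over the rail's open left part (z of hook_seat in the frame of rail_entry between -0.004 and 0.014 m and x of hook_seat in the frame of rail_entry between -0.012 and 0.036 m and y of hook_seat in the frame of rail_entry between -0.08 and 0.08 m), for 0.1 s.
2. the caddy hangs on the rail with its right hook at the collar (y of hook_edge in the frame of collar_face below 0.012 m and z of hook_seat in the frame of collar_face between -0.004 and 0.014 m), for 0.2 s.
3. the shaker and the jar stand in the hanging caddy (horizontal distance between each of salt_shaker, spice_jar and caddy below 0.08 m and z of each of salt_shaker, spice_jar in the frame of caddy below 0.015 m and height (world z) of caddy above 0.09 m), for 0.2 s.
At the end, for the whole second after the job is handed in: The caddy hangs at rest on the rail, hooks within 6 mm of resting on it, level within 8 degrees, its right hook within 12 mm of the collar; shaker and jar stand in different pockets, undersides within 12 mm of the tray's, upright within 14 degrees, at rest (z of hook_seat in the frame of collar_face between -0.002 and 0.012 m and x of hook_seat in the frame of collar_face between -0.012 and 0.036 m and y of hook_edge in the frame of collar_face between -0.005 and 0.012 m and angle between caddy's own z axis and vertical below 0.15 rad and linear speed of each of caddy, salt_shaker, spice_jar below 0.02 m/s and z of salt_shaker in the frame of caddy between -0.002 and 0.012 m and z of spice_jar in the frame of caddy between -0.002 and 0.012 m and horizontal distance between each of salt_shaker, spice_jar and caddy below 0.08 m and angle between each of salt_shaker, spice_jar's own z axis and vertical below 0.25 rad and ((y of salt_shaker in the frame of caddy above 0.01 m and y of spice_jar in the frame of caddy below -0.01 m) or (y of salt_shaker in the frame of caddy below -0.01 m and y of spice_jar in the frame of caddy above 0.01 m))); the robot touches nothing.
It fails at once if the red collar was pushed along the rail by more than 6 mm (distance of collar_face from where it was at the start of the episode above 0.006 m).
It fails at once if the shaker or the jar was tipped over (angle between any of salt_shaker, spice_jar's own z axis and vertical above 0.8 rad).
It fails at once if a bystander was shifted by more than 40 mm (distance of any of sauce_ramekin, ring_mould, lemon from where it was at the start of the episode above 0.04 m).
It also fails if it takes over 70 s, if anything falls off the work surface, if the arm or the gripper's body presses on something with over 40 N, if the wrist force passes 120 N, or if a joint passes its speed limit or range.

## Working session

There is one attempt and no reset: what is moved stays moved. The work goes in short steps, Python scripts to look and compute and a tool call to move; the robot and the scene stay as the last step left them, time stands still between calls to the robot, and variables do not carry over. Pictures are saved under pics/ and viewed, about 8 in all and at most 12, crops included, and the job is handed in when it is done.

Besides the shell and the picture viewer there is one more tool, called after ">>>" as name(argument=value, ...) on one line, values as JSON. move_arm: Moves the arm, as the interface text tells. Its arguments: {"type":"object","properties":{"increments":{"type":"array","items":{"type":"object","properties":{"tx":{"type":"number"},"ty":{"type":"number"},"tz":{"type":"number"},"rx":{"type":"number"},"ry":{"type":"number"},"rz":{"type":"number"},"gripper":{"type":"number"}}}},"squeeze":{"type":"number"}},"required":["increments"]}

```bash
ls; mkdir -p pics; cat > h.py <<'E'
import numpy as np, cv2
from rig import r
from scipy.spatial.transform import Rotation as Ro
def cam(n):
    m=r.camera_model(n); K=(m['fx'],m['fy'],m['cx'],m['cy'])
    if 'R' in m:
        R=np.array(m['R']);t=np.array(m['t']); return K,R.T,-R.T@t
    s=r.sense(); H=np.array(m['hand_eye']); T=Ro.from_euler('xyz',s['tcp_rot']).as_matrix()
    return K,T@H[:3,:3],T@H[:3,3]+np.array(s['eef_pos'])
def cloud(n):
    c=cam(n); im,d=r.grab_frame(n); return im,d,unproj(c,d)
def unproj(c,d):
    K,R,t=c; v,u=np.mgrid[:480,:640]
    P=np.stack([(u-K[2])/K[0]*d,(v-K[3])/K[1]*d,d],-1)@R.T+t
    P[d==0]=np.nan; return P
def proj(c,X):
    K,R,t=c; p=(np.asarray(X)-t)@R; return np.stack([p[...,0]/p[...,2]*K[0]+K[2],p[...,1]/p[...,2]*K[1]+K[3]],-1)
def save(im,f): cv2.imwrite(f,cv2.cvtColor(im,cv2.COLOR_RGB2BGR))
E
cat > look.py <<'E'
from h import *
print(r.sense())
ims=[]
for n in ['scene','side']:
    im,d,P=cloud(n); save(im,f'pics/{n}0.png'); np.savez(f'{n}0.npz',im=im,d=d,P=P)
    print(n,cam(n)[2].round(), cam(n)[1][:,2].round(2))
    for q in ['pass_rail','caddy','salt_shaker','spice_jar','sauce_ramekin','ring_mould','lemon','collar_face']:
        for o in r.cut_out(q,n)[:1]:
            m=o['mask']; X=P[m]; X=X[~np.isnan(X[:,0])]
            print(q,round(o['confidence'],2),o['bbox'],len(X), np.percentile(X,[2,50,98],axis=0).round(0).tolist() if len(X) else '')
            np.save(f'm_{n}_{q}.npy',m)
    for q in ['pass_rail','guard_end','rail_entry','collar_face','caddy','caddy_grip','hook_seat','hook_edge']:
        for o in r.place_of(q,n)[:1]:
            a,b=[int(round(x)) for x in o['location']]; print(q,round(o['confidence'],2),a,b,P[min(a,479),min(b,639)].round(0))
E
python3 look.py
```

```text
pics
{'clock': 0.0, 'qpos': array([ 1.09958082e+00,  3.53669553e-01,  1.63413278e+00,  3.60363207e-05,
        1.15518179e+00, -2.42247236e-03]), 'qvel': array([ 0.00088816,  0.00076786, -0.00021726,  0.00036544, -0.00037434,
        0.00133716]), 'joint_efforts': array([ 2.15900756e-03, -6.05248404e+01, -3.42063475e+01,  1.02521249e-04,
        9.23588901e-03, -4.33168748e-05]), 'eef_pos': array([282.14583694, 557.10614236, 193.94892052]), 'tcp_rot': array([-3.14020127e+00, -3.63189111e-05,  2.67278502e+00]), 'contact_force': array([-0.06233388,  0.40607629,  0.51699678]), 'wrist_torque': array([-0.0071843 , -0.01784165,  0.03419289]), 'opening': 0.9993407356265289}
scene [ -56. 1140.  696.] [ 0.46 -0.79 -0.41]
pass_rail 0.85 [190.3, 203.8, 293.0, 343.7] 1709 [[664.0, 40.0, 3.0], [680.0, 383.0, 134.0], [707.0, 423.0, 222.0]]
caddy 0.81 [356.4, 228.7, 410.9, 282.9] 1272 [[384.0, -268.0, 3.0], [445.0, -176.0, 35.0], [547.0, -94.0, 100.0]]
salt_shaker 0.77 [322.7, 309.5, 345.8, 347.9] 734 [[376.0, 264.0, 1.0], [395.0, 291.0, 43.0], [423.0, 299.0, 88.0]]
spice_jar 0.64 [365.7, 255.3, 38
[... 838 characters left out ...]
[  76. 1355.  922.] [ 0.3  -0.82 -0.5 ]
pass_rail 0.98 [212.3, 185.8, 297.3, 349.2] 2672 [[662.0, -209.0, -5.0], [681.0, 190.0, 129.0], [809.0, 420.0, 222.0]]
caddy 0.53 [336.4, 214.9, 338.6, 236.5] 39 [[529.0, -300.0, -6.0], [557.0, -176.0, 61.0], [595.0, -97.0, 93.0]]
ring_mould 0.85 [229.7, 344.8, 259.5, 376.5] 788 [[547.0, 444.0, -1.0], [580.0, 481.0, 25.0], [610.0, 511.0, 48.0]]
lemon 0.84 [284.5, 343.0, 314.0, 369.4] 571 [[428.0, 397.0, -3.0], [455.0, 430.0, 39.0], [491.0, 445.0, 54.0]]
guard_end 0.67 227 247 [686. 209. 228.]
rail_entry 0.61 254 234 [682. 298. 196.]
collar_face 0.48 213 275 [679.  42. 190.]
hook_seat 0.59 220 340 [315. 579. 495.]
hook_edge 0.47 253 367 [263. 591. 448.]
```

```bash
python3 -c "
import cv2
a=cv2.imread('pics/scene0.png')[180:400,170:450];b=cv2.imread('pics/side0.png')[170:390,190:470]
cv2.imwrite('pics/c0.png',cv2.vconcat([cv2.resize(a,(760,298),interpolation=2),cv2.resize(b,(760,298),interpolation=2)]))"
```

```text
(no output)
```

View pics/c0.png

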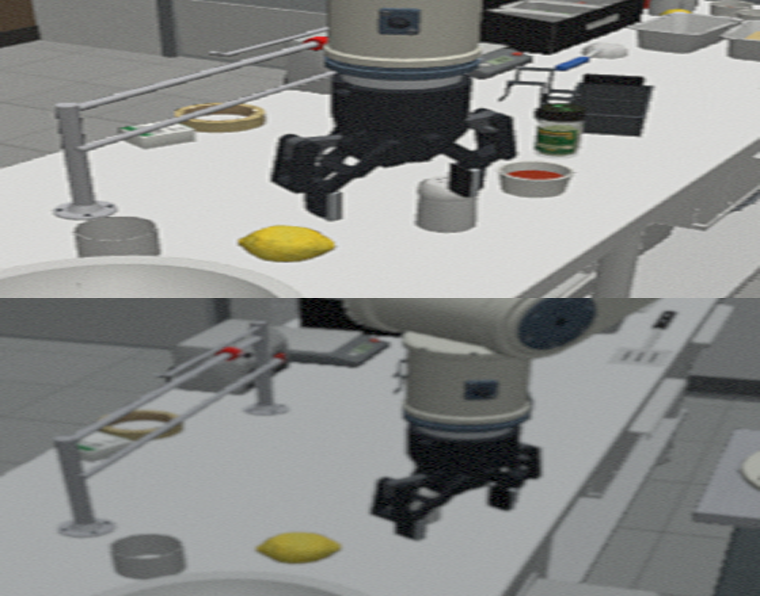

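The crop shows the rail stand at left with its red collar (scene pixel ~287,212). The caddy is at the right (~395,260), the jar and ramekin are in front of it, and the shaker is under the gripper at (334,330). I'll move up and across so the wrist camera looks down on them.

>>> move_arm(increments=[{"tz": -3, "rz": -4.5}, {"tz": -5, "rz": -4.5}, {"tz": -5, "rz": -4.5}, {"tz": -5, "rz": -4.5}, {"tz": -5, "rz": -4.5}, {"tz": -3, "rz": -4.35}, {"ty": -3, "tx": -1}, {"ty": -4, "tx": -1}, {"ty": -4, "tx": -1}, {"ty": -4, "tx": -1}, {"ty": -4, "tx": -1}, {"ty": -4, "tx": -1}])

```text
invalid input
```

>>> move_arm(increments=[{"ty": -4, "tx": -1}, {"ty": -4, "tx": -1}, {"ty": -4, "tx": -1}, {"ty": -4, "tx": -1}, {"ty": -4, "tx": -1}, {"ty": -4, "tx": -1}, {"ty": -4, "tx": -1}, {"ty": -4, "tx": -1}, {"ty": -4, "tx": -1}, {"ty": -2}, {}, {}])

```text
invalid input
```

```bash
cat > look2.py <<'E'
from h import *
import sys
tag=sys.argv[1]
print(np.round(r.sense()['eef_pos'],1),np.round(r.sense()['tcp_rot'],3),r.sense()['clock'])
for n in ['scene','side','wrist']:
    c=cam(n);im,d,P=cloud(n); save(im,f'pics/{n}{tag}.png'); np.savez(f'{n}{tag}.npz',im=im,d=d,P=P)
    print(n)
    for q in ['caddy','salt_shaker','spice_jar','pass_rail','collar_face'][:5]:
        for o in r.cut_out(q,n)[:1]:
            m=o['mask']; X=P[m]; X=X[~np.isnan(X[:,0])]
            print(q,round(o['confidence'],2),np.round(o['bbox']),len(X), np.percentile(X,[2,50,98],axis=0).round(0).tolist() if len(X) else '')
            np.save(f'm_{n}{tag}_{q}.npy',m)
    for q in ['caddy_grip','hook_seat','collar_face','salt_shaker','spice_jar']:
        for o in r.place_of(q,n)[:1]:
            a,b=[int(round(x)) for x in o['location']]; print(' pt',q,round(o['confidence'],2),a,b,P[min(a,479),min(b,639)].round(0))
E
python3 look2.py 1; python3 -c "
from rig import r;print(r.camera_model('wrist'))"
```

```text
[282.4 557.6 194.7] [-3.142  0.     2.673] 1.7
scene
caddy 0.69 [357. 230. 410. 283.] 1273 [[384.0, -270.0, -0.0], [445.0, -177.0, 34.0], [554.0, -95.0, 101.0]]
salt_shaker 0.76 [321. 309. 347. 350.] 738 [[376.0, 250.0, -2.0], [396.0, 291.0, 42.0], [435.0, 299.0, 87.0]]
spice_jar 0.64 [365. 256. 389. 302.] 660 [[402.0, -8.0, 4.0], [418.0, 19.0, 61.0], [443.0, 27.0, 106.0]]
pass_rail 0.62 [189. 201. 291. 342.] 1541 [[664.0, 38.0, 3.0], [680.0, 396.0, 135.0], [705.0, 422.0, 221.0]]
collar_face 0.38 [281. 208. 289. 219.] 63 [[405.0, -130.0, 130.0], [685.0, 42.0, 199.0], [812.0, 451.0, 385.0]]
 pt caddy_grip 0.81 238 395 [ 447. -179.   94.]
 pt hook_seat 0.65 234 359 [ 646. -350.   -1.]
 pt collar_face 0.41 213 285 [683.  50. 195.]
 pt salt_shaker 0.77 345 333 [390. 296.  20.]
side
pass_rail 0.59 [212. 185. 298. 346.] 2028 [[662.0, -69.0, 0.0], [679.0, 250.0, 132.0], [741.0, 421.0, 222.0]]
 pt hook_seat 0.39 222 340 [314. 582. 493.]
 pt collar_face 0.41 213 273 [679.  55. 196.]
 pt salt_shaker 0.61 333 341 [299. 613. 287.]
 pt spice_jar 0.45 222 341 [311. 583. 494.]
wrist
salt_shaker 0.89 [ 84. 458. 119. 479.] 483 [[385.0, 254.0, 84.0], [394.0, 270.0, 87.0], [407.0, 282.0, 88.0]]
{'fx': 383.93566492696533, 'fy': 383.93566492696533, 'cx': 321.65510916425046, 'cy': 247.22268858588492, 'hand_eye': array([[-4.52546749e-04, -9.60613702e-01, -2.77886868e-01,
         7.12303267e+01],
       [ 9.99998902e-01, -8.26934239e-04,  1.23006211e-03,
         2.98652384e-01],
       [-1.41140869e-03, -2.77886006e-01,  9.60613021e-01,
        -1.79301535e+02],
       [ 0.00000000e+00,  0.00000000e+00,  0.00000000e+00,
         1.00000000e+00]])}
```

View pics/wrist1.png

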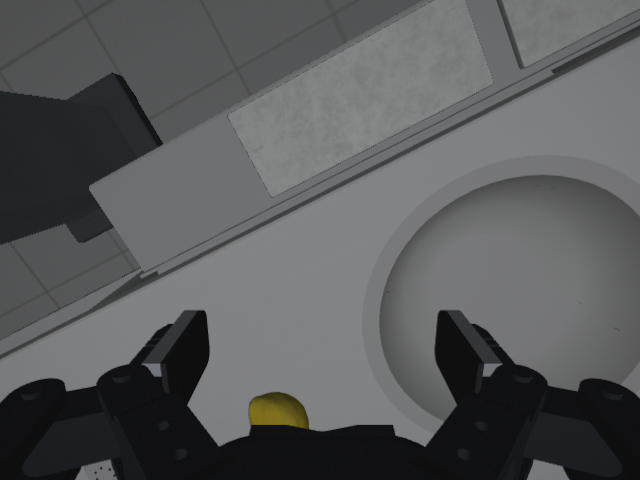

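>>> move_arm(increments=[{"tx": 0, "ty": 0, "tz": -3, "rx": 0, "ry": 0, "rz": 8, "gripper": 1}], squeeze=40)

```text
clock: 3.45
eef_pos: [281.2, 555.2, 221.1]
tcp_rot: [-3.135, 0.001, 2.532]
contact_force: [-0.3, 0.1, 0.3]
opening: 1.001
```

>>> move_arm(increments=[{"tz": -5, "rz": 8, "gripper": 1}, {"tz": -5, "rz": 8, "gripper": 1}, {"tz": -5, "rz": 8, "gripper": 1}, {"tz": -4, "rz": 8, "gripper": 1}, {"tz": -3, "rz": 8, "gripper": 1}, {"rz": 8, "gripper": 1}, {"rz": 8, "gripper": 1}, {"rz": 8, "gripper": 1}, {"rz": 8, "gripper": 1}, {"rz": 8, "gripper": 1}])

```text
invalid input
```

All fields seem to be required, so I'll write full rows.

>>> move_arm(increments=[{"tx": 0, "ty": 0, "tz": -5, "rx": 0, "ry": 0, "rz": 8, "gripper": 1}, {"tx": 0, "ty": 0, "tz": -5, "rx": 0, "ry": 0, "rz": 8, "gripper": 1}, {"tx": 0, "ty": 0, "tz": -5, "rx": 0, "ry": 0, "rz": 8, "gripper": 1}, {"tx": 0, "ty": 0, "tz": -5, "rx": 0, "ry": 0, "rz": 8, "gripper": 1}, {"tx": 0, "ty": 0, "tz": -3, "rx": 0, "ry": 0, "rz": 8, "gripper": 1}, {"tx": 0, "ty": 0, "tz": 0, "rx": 0, "ry": 0, "rz": 8, "gripper": 1}, {"tx": 0, "ty": 0, "tz": 0, "rx": 0, "ry": 0, "rz": 8, "gripper": 1}, {"tx": 0, "ty": 0, "tz": 0, "rx": 0, "ry": 0, "rz": 8, "gripper": 1}, {"tx": 0, "ty": 0, "tz": 0, "rx": 0, "ry": 0, "rz": 8, "gripper": 1}, {"tx": 0, "ty": 0, "tz": 0, "rx": 0, "ry": 0, "rz": 8, "gripper": 1}, {"tx": 0, "ty": 0, "tz": 0, "rx": 0, "ry": 0, "rz": 8, "gripper": 1}, {"tx": 0, "ty": 0, "tz": 0, "rx": 0, "ry": 0, "rz": 8, "gripper": 1}], squeeze=40)

```text
clock: 4.65
eef_pos: [282.4, 557.5, 454.7]
tcp_rot: [3.142, 0.0, 0.852]
contact_force: [0.5, -0.1, 0.7]
opening: 0.996
```

>>> move_arm(increments=[{"tx": 0, "ty": 0, "tz": 0, "rx": 0, "ry": 0, "rz": 8.1, "gripper": 1}, {"tx": 0, "ty": 0, "tz": 0, "rx": 0, "ry": 0, "rz": 8.1, "gripper": 1}, {"tx": 0, "ty": 0, "tz": 0, "rx": 0, "ry": 0, "rz": 8.1, "gripper": 1}, {"tx": 0, "ty": 0, "tz": 0, "rx": 0, "ry": 0, "rz": 8.1, "gripper": 1}, {"tx": 0, "ty": 0, "tz": 0, "rx": 0, "ry": 0, "rz": 8.1, "gripper": 1}, {"tx": 0, "ty": 0, "tz": 0, "rx": 0, "ry": 0, "rz": 8.3, "gripper": 1}], squeeze=40)

```text
clock: 5.25
eef_pos: [282.4, 557.5, 454.7]
tcp_rot: [3.142, 0.0, 0.0]
contact_force: [0.4, 1.0, 0.4]
opening: 1.003
```

>>> move_arm(increments=[{"tx": 2.3, "ty": 4.3, "tz": 0, "rx": 0, "ry": 0, "rz": 0, "gripper": 1}, {"tx": 2.3, "ty": 4.3, "tz": 0, "rx": 0, "ry": 0, "rz": 0, "gripper": 1}, {"tx": 2.3, "ty": 4.3, "tz": 0, "rx": 0, "ry": 0, "rz": 0, "gripper": 1}, {"tx": 2.3, "ty": 4.3, "tz": 0, "rx": 0, "ry": 0, "rz": 0, "gripper": 1}, {"tx": 2.3, "ty": 4.3, "tz": 0, "rx": 0, "ry": 0, "rz": 0, "gripper": 1}, {"tx": 2.3, "ty": 4.3, "tz": 0, "rx": 0, "ry": 0, "rz": 0, "gripper": 1}, {"tx": 2.3, "ty": 4.3, "tz": 0, "rx": 0, "ry": 0, "rz": 0, "gripper": 1}, {"tx": 2.3, "ty": 4.3, "tz": 0, "rx": 0, "ry": 0, "rz": 0, "gripper": 1}, {"tx": 2.3, "ty": 4.3, "tz": 0, "rx": 0, "ry": 0, "rz": 0, "gripper": 1}, {"tx": 2.3, "ty": 4.3, "tz": 0, "rx": 0, "ry": 0, "rz": 0, "gripper": 1}, {"tx": 2.3, "ty": 4.3, "tz": 0, "rx": 0, "ry": 0, "rz": 0, "gripper": 1}, {"tx": 2, "ty": 4, "tz": 0, "rx": 0, "ry": 0, "rz": 0, "gripper": 1}], squeeze=40)

```text
clock: 6.45
eef_pos: [559.1, 44.0, 454.8]
tcp_rot: [3.142, -0.0, 0.005]
contact_force: [0.6, 1.0, -0.1]
opening: 0.999
```

```bash
python3 look2.py 2
```

```text
[559.1  44.  454.8] [ 3.142 -0.     0.005] 6.45
scene
caddy 0.84 [356. 230. 413. 284.] 1319 [[384.0, -269.0, 0.0], [445.0, -176.0, 35.0], [545.0, -94.0, 101.0]]
salt_shaker 0.85 [323. 310. 346. 351.] 849 [[376.0, 261.0, 4.0], [393.0, 289.0, 53.0], [419.0, 298.0, 87.0]]
spice_jar 0.72 [362. 256. 385. 299.] 694 [[402.0, -97.0, 0.0], [419.0, 18.0, 59.0], [485.0, 27.0, 105.0]]
pass_rail 0.68 [188. 191. 313. 344.] 2880 [[665.0, -114.0, -3.0], [682.0, 229.0, 133.0], [823.0, 420.0, 223.0]]
 pt caddy_grip 0.68 239 395 [ 445. -172.   94.]
 pt hook_seat 0.88 235 361 [ 638. -350.   -3.]
 pt collar_face 0.41 212 283 [685.  56. 200.]
 pt salt_shaker 0.79 346 332 [392. 295.  16.]
 pt spice_jar 0.82 295 370 [425.  26.   7.]
side
caddy 0.86 [338. 216. 385. 257.] 1162 [[381.0, -267.0, -2.0], [449.0, -177.0, 30.0], [542.0, -97.0, 101.0]]
salt_shaker 0.95 [334. 301. 355. 337.] 633 [[375.0, 261.0, 3.0], [394.0, 289.0, 54.0], [420.0, 299.0, 87.0]]
spice_jar 0.85 [355. 245. 371. 280.] 512 [[399.0, -14.0, 1.0], [417.0, 18.0, 63.0], [439.0, 27.0, 104.0]]
pass_rail 0.69 [210. 184. 298. 346.] 2307 [[662.0, -1
[... 483 characters left out ...]
24.0], [559.0, -96.0, 102.0]]
salt_shaker 0.94 [162. 257. 206. 304.] 1381 [[380.0, 246.0, 8.0], [410.0, 262.0, 79.0], [425.0, 290.0, 89.0]]
spice_jar 0.71 [402. 175. 523. 293.] 7925 [[386.0, -265.0, 1.0], [454.0, -178.0, 24.0], [558.0, -97.0, 102.0]]
pass_rail 0.87 [  1.  62. 442. 118.] 12093 [[664.0, -61.0, 1.0], [681.0, 159.0, 197.0], [699.0, 405.0, 232.0]]
collar_face 0.57 [326.  66. 344. 106.] 443 [[662.0, 26.0, 111.0], [678.0, 34.0, 203.0], [698.0, 42.0, 208.0]]
 pt caddy_grip 0.84 264 476 [ 451. -178.  104.]
 pt hook_seat 0.63 204 457 [ 522. -178.    0.]
 pt collar_face 0.75 80 328 [682.  42. 221.]
 pt salt_shaker 0.34 99 245 [672. 142. 133.]
 pt spice_jar 0.56 261 349 [444.   5.  71.]
```

View pics/wrist2.png

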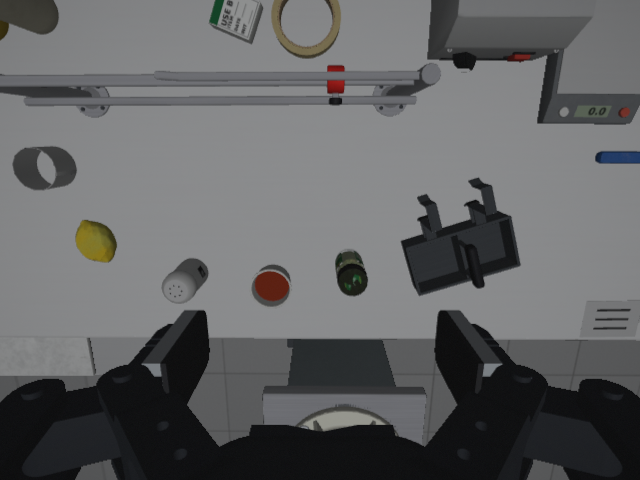

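The wrist view shows the caddy turned about 15° at (470,240) and the jar at (350,272). The ramekin is at (271,285), the shaker at (182,285), and the rail runs along rows 62–118 with the red collar at (336,80). Next I'll fit precise poses.

```bash
cat > fit.py <<'E'
from h import *
import sys
tag=sys.argv[1]
for n in ['wrist','scene','side']:
    z=np.load(f'{n}{tag}.npz'); im=z['im'].astype(int); P=z['P']; ok=~np.isnan(P[...,0])
    def box(*b): return ok&np.all([(P[...,i]>b[i][0])&(P[...,i]<b[i][1]) for i in range(3)],0)
    print('==',n)
    # rail open part
    Q=P[box((660,700),(225,385),(190,206))]
    if len(Q): 
        k=np.polyfit(Q[:,1],Q[:,0],1); print('rail n',len(Q),'x@300,@45',np.polyval(k,[300,45]).round(1),'slope',k[0].round(4),'ztop',np.percentile(Q[:,2],[50,90]).round(1), 'xrange',np.percentile(Q[:,0],[3,97]).round(1))
    Q=P[box((650,685),(100,385),(120,140))]
    if len(Q): k=np.polyfit(Q[:,1],Q[:,0],1); print('rest x@300,@45',np.polyval(k,[300,45]).round(1),'ztop',np.percentile(Q[:,2],95).round(1))
    G=P[box((660,705),(60,240),(216,245))]
    if len(G): print('guard ymax',np.percentile(G[:,1],[99,100]).round(1),'z',np.median(G[:,2]).round(1))
    red=(im[...,0]>110)&(im[...,0]>1.8*im[...,1])&(im[...,0]>1.8*im[...,2])&box((655,710),(0,100),(175,215))
    Q=P[red]; print('collar',len(Q),np.percentile(Q,[1,50,99],axis=0).round(1).tolist() if len(Q) else '')
    # caddy top view
    Q=P[box((370,600),(-290,-80),(60,110))]
    g=Q[(Q[:,2]>97)&(Q[:,0]<505)]
    if len(g)>20:
        c,(w,h),a=cv2.minAreaRect(g[:,:2].astype(np.float32)); u=np.linalg.svd(g[:,:2]-g[:,:2].mean(0),full_matrices=False)[2][0]; u=u*np.sign(u[0])
        print('grip',len(g),'c',np.round(c,1),'sz',round(w,1),round(h,1),'yaw svd',np.degrees(np.arctan2(u[1],u[0])).round(2),'rect',a, 'ztop',np.median(g[:,2]).round(1))
    R=P[box((370,600),(-290,-80),(38,50))]
    if len(R)>50: c,(w,h),a=cv2.minAreaRect(R[:,:2].astype(np.float32)); print('rim rect',np.round(c,1),round(w,1),round(h,1),round(a,2))
    H=P[box((500,600),(-290,-80),(80,100))]
    if len(H): print('hooks n',len(H),np.percentile(H,[2,50,98],axis=0).round(1).tolist())
    for nm,lo,hi,ctr in [('shaker',80,92,(395,275)),('jar',95,110,(422,5)),('shaker body',15,70,(395,275)),('jarbody',15,80,(422,5))]:
        Q=P[box((ctr[0]-50,ctr[0]+50),(ctr[1]-50,ctr[1]+50),(lo,hi))]
        if len(Q)>10: (c,rad)=cv2.minEnclosingCircle(Q[:,:2].astype(np.float32)); print(nm,len(Q),np.round(c,1),round(rad,1),'mean',Q.mean(0).round(1), 'pct',np.percentile(Q[:,:2],[2,98],axis=0).round(0).tolist())
E
python3 fit.py 2
```

```text
== wrist
rail n 1833 x@300,@45 [683.3 685.1] slope -0.0071 ztop [199.5 201. ] xrange [678.  688.9]
rest x@300,@45 [668.6 670.7] ztop 136.4
guard ymax [207.4 209.7] z 223.8
collar 195 [[675.9, 25.8, 202.3], [681.3, 34.1, 205.7], [697.1, 41.5, 208.5]]
grip 403 c [ 444.7 -179.5] sz 66.6 14.2 yaw svd 18.18 rect 18.839338302612305 ztop 101.8
rim rect [ 479.  -168.2] 162.1 170.1 18.23
hooks n 682 [[502.0, -198.9, 83.0], [532.0, -178.2, 92.6], [561.9, -101.9, 94.7]]
shaker 668 [400.8 271.1] 24.6 mean [402.3 269.1  85.5] pct [[381.0, 250.0], [421.0, 291.0]]
jar 708 [422.4   1.5] 22.3 mean [424.1   1.9 104.4] pct [[403.0, -18.0], [444.0, 21.0]]
shaker body 466 [403.2 267.7] 24.9 mean [414.2 257.4  42.4] pct [[389.0, 245.0], [425.0, 284.0]]
jarbody 362 [423.    1.8] 23.2 mean [439.3   5.7  50.8] pct [[423.0, -18.0], [444.0, 24.0]]
== scene
rail n 246 x@300,@45 [682.5 685. ] slope -0.0098 ztop [196.9 199.5] xrange [678.5 689. ]
rest x@300,@45 [668.3 671.1] ztop 135.2
guard ymax [212.  213.7] z 221.9
collar 34 [[674.4, 20.0, 193.8], [681.3, 38.7, 203.0], [694.0, 46.8, 207.8]]
grip 62 c [ 446.8 -
[... 681 characters left out ...]
] ztop 134.7
guard ymax [209.6 209.9] z 221.1
collar 23 [[671.8, 27.8, 196.3], [680.6, 34.5, 203.3], [691.6, 44.5, 206.8]]
grip 43 c [ 442.5 -175.2] sz 64.8 17.0 yaw svd 19.38 rect 20.66500473022461 ztop 100.1
rim rect [ 455.9 -178.3] 156.9 168.5 86.71
hooks n 77 [[501.4, -199.5, 83.2], [530.2, -172.8, 90.1], [559.1, -100.3, 94.9]]
shaker 134 [399.1 273.5] 23.8 mean [398.7 275.5  84.1] pct [[381.0, 255.0], [417.0, 293.0]]
jar 121 [419.5   1.9] 25.7 mean [420.2   5.7 101.3] pct [[400.0, -20.0], [441.0, 25.0]]
shaker body 328 [397.7 278.3] 25.2 mean [394.  289.6  42.8] pct [[374.0, 273.0], [420.0, 299.0]]
jarbody 281 [420.5  10.4] 24.2 mean [417.1  18.4  48.7] pct [[399.0, 2.0], [441.0, 27.0]]
```

>>> move_arm(increments=[{"tx": -1.44, "ty": 2.77, "tz": 3.2, "rx": 0, "ry": 0, "rz": -2, "gripper": 1}, {"tx": -1.44, "ty": 2.77, "tz": 3.2, "rx": 0, "ry": 0, "rz": 2, "gripper": 1}, {"tx": -1.44, "ty": 2.77, "tz": 3.2, "rx": 0, "ry": 0, "rz": 0, "gripper": 1}, {"tx": -1.44, "ty": 2.77, "tz": 3.2, "rx": 0, "ry": 0, "rz": 0, "gripper": 1}, {"tx": -1.44, "ty": 2.77, "tz": 3.2, "rx": 0, "ry": 0, "rz": 0, "gripper": 1}, {"tx": -1.44, "ty": 2.77, "tz": 3.2, "rx": 0, "ry": 0, "rz": 0, "gripper": 1}, {"tx": -1.44, "ty": 2.77, "tz": 3.2, "rx": 0, "ry": 0, "rz": 0, "gripper": 1}, {"tx": -1.44, "ty": 2.77, "tz": 3.2, "rx": 0, "ry": 0, "rz": 0, "gripper": 1}, {"tx": 0, "ty": 0, "tz": 0, "rx": 0, "ry": 0, "rz": -6, "gripper": 1}, {"tx": 0, "ty": 0, "tz": 0, "rx": 0, "ry": 0, "rz": -6, "gripper": 1}, {"tx": 0, "ty": 0, "tz": 0, "rx": 0, "ry": 0, "rz": -6, "gripper": 1}, {"tx": 0, "ty": 0, "tz": 0, "rx": 0, "ry": 0, "rz": 0, "gripper": 1}], squeeze=40)

```text
clock: 9.3
eef_pos: [445.5, -176.7, 198.7]
tcp_rot: [3.142, -0.0, 0.321]
contact_force: [-0.3, 0.2, -0.5]
opening: 0.998
```

```bash
python3 - <<'E'
from h import *
s=r.sense(); print(s['eef_pos'].round(1),s['tcp_rot'].round(4))
im,d,P=cloud('wrist'); save(im,'pics/wrist3.png')
ok=~np.isnan(P[...,0])
B=ok&(P[...,2]>85)&(P[...,2]<112)&(abs(P[...,0]-450)<160)&(abs(P[...,1]+178)<130)
Q=P[B]; c,sn=np.cos(s['tcp_rot'][2]),np.sin(s['tcp_rot'][2])
L=(Q[:,:2]-s['eef_pos'][:2])@np.array([[c,-sn],[sn,c]])   # tool-aligned: x fwd, y left
g=L[(L[:,0]<45)&(Q[:,2]>97)]
print('grip',len(g),np.percentile(g,[2,50,98],axis=0).round(1).tolist(),cv2.minAreaRect(g.astype(np.float32)))
h=L[(L[:,0]>60)]; print('hooks',len(h),np.percentile(h,[1,50,99],axis=0).round(1).tolist() if len(h) else '')
for sgn in (1,-1):
    k=h[h[:,1]*sgn>0]
    if len(k): print(sgn,np.percentile(k,[2,50,98],axis=0).round(1).tolist())
E
```

```text
[ 445.5 -176.7  198.7] [ 3.1416 -0.      0.3213]
grip 1581 [[-32.9, -9.8], [0.2, -3.0], [30.0, 3.7]] ((-1.9057693481445312, -2.949234962463379), (66.94935607910156, 13.722335815429688), 0.5981810092926025)
hooks 2832 [[68.0, -50.6], [88.8, -35.0], [108.3, 44.4]]
1 [[68.6, 29.0], [88.8, 36.6], [107.7, 44.4]]
-1 [[68.6, -50.6], [88.8, -42.9], [107.6, -35.3]]
```

>>> move_arm(increments=[{"tx": -0.15, "ty": 0.3, "tz": 2, "rx": 0, "ry": 0, "rz": -0.5, "gripper": 1}, {"tx": 0, "ty": 0, "tz": 4, "rx": 0, "ry": 0, "rz": 0, "gripper": 1}, {"tx": 0, "ty": 0, "tz": 4, "rx": 0, "ry": 0, "rz": 0, "gripper": 1}, {"tx": 0, "ty": 0, "tz": 2.5, "rx": 0, "ry": 0, "rz": 0, "gripper": 1}, {"tx": 0, "ty": 0, "tz": 0, "rx": 0, "ry": 0, "rz": 0, "gripper": 0}, {"tx": 0, "ty": 0, "tz": 0, "rx": 0, "ry": 0, "rz": 0, "gripper": -1}, {"tx": 0, "ty": 0, "tz": 0, "rx": 0, "ry": 0, "rz": 0, "gripper": -1}, {"tx": 0, "ty": 0, "tz": 0, "rx": 0, "ry": 0, "rz": 0, "gripper": -1}, {"tx": 0, "ty": 0, "tz": 0, "rx": 0, "ry": 0, "rz": 0, "gripper": -1}, {"tx": 0, "ty": 0, "tz": 0, "rx": 0, "ry": 0, "rz": 0, "gripper": -1}], squeeze=90)

```text
clock: 10.35
eef_pos: [445.5, -180.1, 74.4]
tcp_rot: [3.141, -0.001, 0.329]
contact_force: [-0.4, 0.1, 0.4]
opening: 0.003
```

```bash
python3 look2.py 4 | grep -A2 -E "^\[|wrist"; python3 -c "
from rig import r
print(r.sense()['opening'],r.sense()['joint_efforts'])"
```

```text
[ 445.5 -180.1   74.4] [ 3.141e+00 -1.000e-03  3.290e-01] 10.35
scene
caddy 0.78 [356. 228. 409. 283.] 1225 [[385.0, -267.0, 1.0], [443.0, -177.0, 34.0], [536.0, -95.0, 101.0]]
--
wrist
caddy 0.95 [166.  26. 481. 337.] 56072 [[385.0, -265.0, 2.0], [460.0, -174.0, 25.0], [555.0, -97.0, 102.0]]
spice_jar 0.61 [  0. 159.  83. 246.] 5894 [[408.0, -23.0, 4.0], [432.0, -19.0, 41.0], [444.0, 2.0, 69.0]]
0.00010913966267910797 [-3.67137488e-06 -4.72009277e+01 -2.52210635e+01 -5.43087810e-05
  9.63739876e-04 -5.17394511e-06]
```

View pics/wrist4.png

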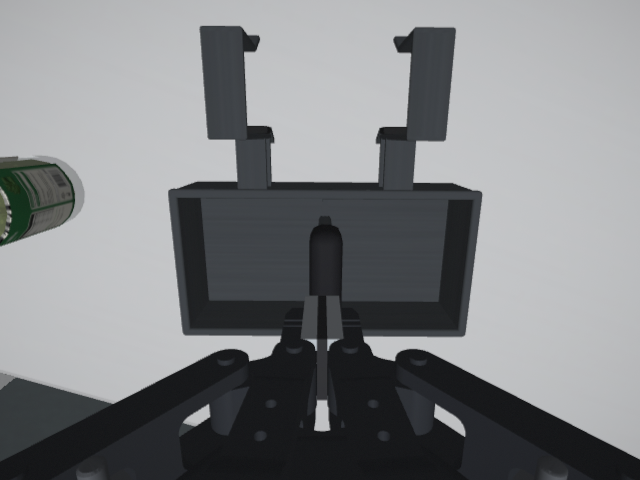

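```bash
python3 - <<'E'
from h import *
z=np.load('wrist4.npz');P=z['P'];d=z['d']
T=np.array([445.5,-180.1,74.4]);yw=.329;c,s=np.cos(yw),np.sin(yw)
L=(P-T); L=np.stack([L[...,0]*c+L[...,1]*s,-L[...,0]*s+L[...,1]*c,L[...,2]],-1)
for v in (230,260,285,292,298,305,315,325,335,345,360): print(v,[L[v,u].round(0).tolist() for u in (311,316,323,330,337)])
for n in ('scene','side'):
    K=cam(n); print(n,proj(K,T).round())
a=np.load('scene4.npz')['im'][200:300,340:430];b=np.load('side4.npz')['im'][190:270,325:400]
o=np.hstack([cv2.resize(a,(400,440),interpolation=2),cv2.resize(b,(400,440),interpolation=2)]); save(o,'pics/c4.png')
E
```

```text
230 [[10.0, 8.0, -71.0], [32.0, 4.0, 20.0], [32.0, 1.0, 23.0], [33.0, -2.0, 23.0], [31.0, -5.0, 17.0]]
260 [[20.0, 6.0, 25.0], [21.0, 4.0, 28.0], [21.0, 1.0, 28.0], [21.0, -2.0, 28.0], [21.0, -5.0, 26.0]]
285 [[9.0, 6.0, 27.0], [10.0, 4.0, 29.0], [11.0, 1.0, 29.0], [10.0, -2.0, 29.0], [9.0, -5.0, 26.0]]
292 [[6.0, 6.0, 25.0], [6.0, 4.0, 27.0], [7.0, 1.0, 29.0], [7.0, -2.0, 28.0], [6.0, -5.0, 27.0]]
298 [[10.0, 5.0, 41.0], [10.0, 3.0, 42.0], [10.0, 1.0, 42.0], [11.0, -2.0, 43.0], [10.0, -5.0, 42.0]]
305 [[11.0, 5.0, 50.0], [11.0, 3.0, 49.0], [10.0, 1.0, 49.0], [10.0, -2.0, 49.0], [10.0, -5.0, 48.0]]
315 [[10.0, 5.0, 57.0], [11.0, 3.0, 58.0], [11.0, 1.0, 58.0], [11.0, -2.0, 57.0], [10.0, -4.0, 57.0]]
325 [[11.0, 5.0, 65.0], [10.0, 3.0, 64.0], [10.0, 1.0, 63.0], [10.0, -2.0, 64.0], [10.0, -4.0, 64.0]]
335 [[11.0, 4.0, 71.0], [11.0, 3.0, 72.0], [11.0, 1.0, 72.0], [11.0, -1.0, 72.0], [10.0, -4.0, 70.0]]
345 [[11.0, 4.0, 78.0], [8.0, 3.0, 73.0], [8.0, 1.0, 73.0], [11.0, -1.0, 78.0], [12.0, -3.0, 79.0]]
360 [[11.0, 4.0, 86.0], [6.0, 3.0, 79.0], [3.0, 1.0, 73.0], [11.0, -1.0, 85.0], [11.0, -3.0, 86.0]]
scene [395. 244.]
side [370. 226.]
```

View pics/c4.png

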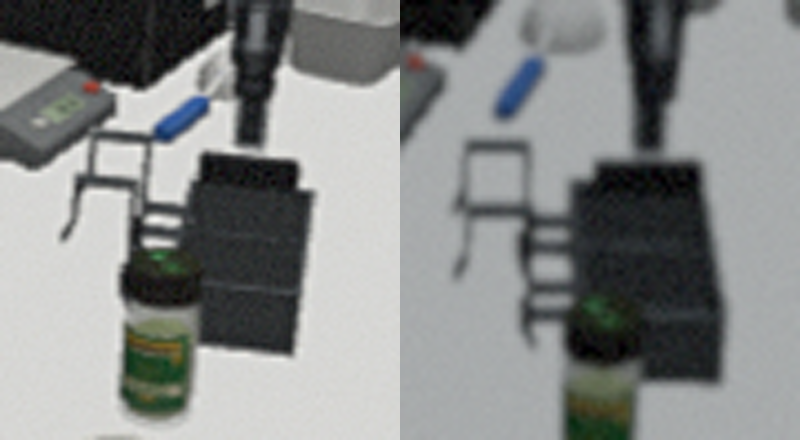

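The picture shows the shut fingers ending about 10 mm above the bar. The real finger ends lie about 38 mm behind the reported TCP along tool z, in both the wrist depth and the scene view. I'll use that measured offset, reopen and go 39 mm deeper.

>>> move_arm(increments=[{"tx": 0, "ty": 0, "tz": 0, "rx": 0, "ry": 0, "rz": 0, "gripper": 1}, {"tx": 0, "ty": 0, "tz": 0, "rx": 0, "ry": 0, "rz": 0, "gripper": 1}, {"tx": 0, "ty": 0, "tz": 0, "rx": 0, "ry": 0, "rz": 0, "gripper": 1}, {"tx": 0, "ty": 0, "tz": 0, "rx": 0, "ry": 0, "rz": 0, "gripper": 1}, {"tx": 0, "ty": 0, "tz": 1.5, "rx": 0, "ry": 0, "rz": 0, "gripper": 1}, {"tx": 0, "ty": 0, "tz": 1.5, "rx": 0, "ry": 0, "rz": 0, "gripper": 1}, {"tx": 0, "ty": 0, "tz": 1, "rx": 0, "ry": 0, "rz": 0, "gripper": 1}, {"tx": 0, "ty": 0, "tz": 0, "rx": 0, "ry": 0, "rz": 0, "gripper": -1}, {"tx": 0, "ty": 0, "tz": 0, "rx": 0, "ry": 0, "rz": 0, "gripper": -1}, {"tx": 0, "ty": 0, "tz": 0, "rx": 0, "ry": 0, "rz": 0, "gripper": -1}, {"tx": 0, "ty": 0, "tz": 0, "rx": 0, "ry": 0, "rz": 0, "gripper": -1}, {"tx": 0, "ty": 0, "tz": 0, "rx": 0, "ry": 0, "rz": 0, "gripper": -1}], squeeze=90)

```text
clock: 13.2
eef_pos: [445.6, -180.2, 34.3]
tcp_rot: [3.141, -0.001, 0.329]
contact_force: [-9.2, 3.2, 39.7]
opening: 0.149
```

>>> move_arm(increments=[{"tx": 0, "ty": 0, "tz": -1, "rx": 0, "ry": 0, "rz": 0, "gripper": -1}, {"tx": 0, "ty": 0, "tz": -3, "rx": 0, "ry": 0, "rz": 0, "gripper": -1}, {"tx": 0, "ty": 0, "tz": -4, "rx": 0, "ry": 0, "rz": 0, "gripper": -1}, {"tx": 0, "ty": 0, "tz": -4, "rx": 0, "ry": 0, "rz": 0, "gripper": -1}, {"tx": 0, "ty": 0, "tz": -4, "rx": 0, "ry": 0, "rz": 0, "gripper": -1}, {"tx": 0, "ty": 0, "tz": -4, "rx": 0, "ry": 0, "rz": 0, "gripper": -1}, {"tx": 0, "ty": 0, "tz": 0, "rx": 0, "ry": 0, "rz": 4, "gripper": -1}, {"tx": 0, "ty": 0, "tz": 0, "rx": 0, "ry": 0, "rz": 5, "gripper": -1}, {"tx": 0, "ty": 0, "tz": 0, "rx": 0, "ry": 0, "rz": 5, "gripper": -1}, {"tx": 0, "ty": 0, "tz": 0, "rx": 0, "ry": 0, "rz": 4.4, "gripper": -1}, {"tx": 0.5, "ty": -2, "tz": 0, "rx": 0, "ry": 0, "rz": 0, "gripper": -1}, {"tx": 0.5, "ty": -4, "tz": 0, "rx": 0, "ry": 0, "rz": 0, "gripper": -1}], squeeze=90)

```text
clock: 14.4
eef_pos: [454.2, -120.6, 233.8]
tcp_rot: [3.141, 0.0, 0.005]
contact_force: [1.3, 1.3, -4.0]
opening: 0.15
```

>>> move_arm(increments=[{"tx": 0.5, "ty": -4, "tz": 0, "rx": 0, "ry": 0, "rz": 0, "gripper": -1}, {"tx": 0.5, "ty": -4, "tz": 0, "rx": 0, "ry": 0, "rz": 0, "gripper": -1}, {"tx": 0.5, "ty": -4, "tz": 0, "rx": 0, "ry": 0, "rz": 0, "gripper": -1}, {"tx": 0.5, "ty": -4, "tz": 0, "rx": 0, "ry": 0, "rz": 0, "gripper": -1}, {"tx": 0.5, "ty": -4, "tz": 0, "rx": 0, "ry": 0, "rz": 0, "gripper": -1}, {"tx": 0.5, "ty": -4, "tz": 0, "rx": 0, "ry": 0, "rz": 0, "gripper": -1}, {"tx": 0.5, "ty": -4, "tz": 0, "rx": 0, "ry": 0, "rz": 0, "gripper": -1}, {"tx": 0.5, "ty": -4, "tz": 0, "rx": 0, "ry": 0, "rz": 0, "gripper": -1}, {"tx": 0.5, "ty": -4, "tz": 0, "rx": 0, "ry": 0, "rz": 0, "gripper": -1}, {"tx": 0.5, "ty": -4, "tz": 0, "rx": 0, "ry": 0, "rz": 0, "gripper": -1}, {"tx": 0.5, "ty": -2, "tz": 0, "rx": 0, "ry": 0, "rz": 0, "gripper": -1}, {"tx": 0, "ty": 0, "tz": 0, "rx": 0, "ry": 0, "rz": 0, "gripper": -1}], squeeze=90)

```text
clock: 15.6
eef_pos: [506.0, 303.1, 233.4]
tcp_rot: [-3.141, 0.001, 0.01]
contact_force: [-0.5, -1.0, -4.5]
opening: 0.149
```

```bash
cat > held.py <<'E'
from h import *
import sys
t=sys.argv[1]
s=r.sense(); T=s['eef_pos']; yw=s['tcp_rot'][2]; print(T.round(1),s['tcp_rot'].round(4),s['contact_force'].round(1),s['opening'].round(3),s['clock'])
im,d,P=cloud('wrist'); save(im,f'pics/wrist{t}.png'); np.savez(f'wrist{t}.npz',im=im,d=d,P=P)
L=P-T; c,sn=np.cos(yw),np.sin(yw); L=np.stack([L[...,0]*c+L[...,1]*sn,-L[...,0]*sn+L[...,1]*c,L[...,2]],-1)
ok=~np.isnan(P[...,0])
def pc(m,nm,A=L):
    Q=A[m&ok]; print(nm,len(Q),np.percentile(Q,[2,50,98],axis=0).round(1).tolist() if len(Q)>5 else ''); return Q
for sg in (1,-1):
    top=pc((L[...,0]>64)&(L[...,0]<116)&(abs(L[...,1]*sg-40)<14)&(abs(L[...,2]-57)<9),f'hook {sg}')
    if len(top)>50: print('   slope dz/dx',np.polyfit(top[:,0],top[:,2],1).round(3))
rim=pc((abs(L[...,0])<50)&(abs(L[...,1])<90)&(abs(L[...,2]-11)<9),'rim')
y=P[...,1]; h=P[...,2]
R=P[ok&(abs(P[...,0]-683)<16)&(h>188)&(h<206)&(y>215)&(y<390)]
if len(R)>30:
    k=np.polyfit(R[:,1],R[:,0],1); print('rail world: x@300',np.polyval(k,300).round(1),'slope',k[0].round(4),'ztop',np.percentile(R[:,2],90).round(1),len(R),'y',R[:,1].min().round(),R[:,1].max().round())
red=(im[...,0]>110)&(im[...,0]>1.8*im[...,1])&(im[...,0]>1.8*im[...,2])&(abs(P[...,0]-683)<25)&(h>180)&(h<215)
pc(red,'collar world',P); pc(ok&(abs(P[...,0]-683)<15)&(h>216)&(h<240),'guard world',P)
E
python3 held.py 5
```

```text
Traceback (most recent call last):
  File "held.py", line 4, in <module>
    s=r.sense(); T=s['eef_pos']; yw=s['tcp_rot'][2]; print(T.round(1),s['tcp_rot'].round(4),s['contact_force'].round(1),s['opening'].round(3),s['clock'])
                                                                                                                        ^^^^^^^^^^^^^^^^^^
AttributeError: 'float' object has no attribute 'round'
```

```bash
sed -i "s/s\['opening'\].round(3)/s['opening']/" held.py; python3 held.py 5
```

```text
[506.  303.1 233.4] [-3.1411e+00  7.0000e-04  1.0200e-02] [-0.5 -1.  -4.5] 0.14880301371608237 15.6
hook 1 8060 [[69.4, 32.6, 56.1], [88.9, 39.9, 58.5], [106.2, 47.9, 59.9]]
   slope dz/dx [-6.0000e-03  5.8861e+01]
hook -1 8082 [[69.1, -46.8, 56.1], [88.8, -38.8, 58.3], [106.2, -31.4, 59.7]]
   slope dz/dx [-6.0000e-03  5.8755e+01]
rim 11683 [[-40.9, -82.7, 2.6], [37.4, 1.1, 12.0], [48.5, 84.4, 14.1]]
collar world 0 
guard world 0
```

View pics/wrist5.png

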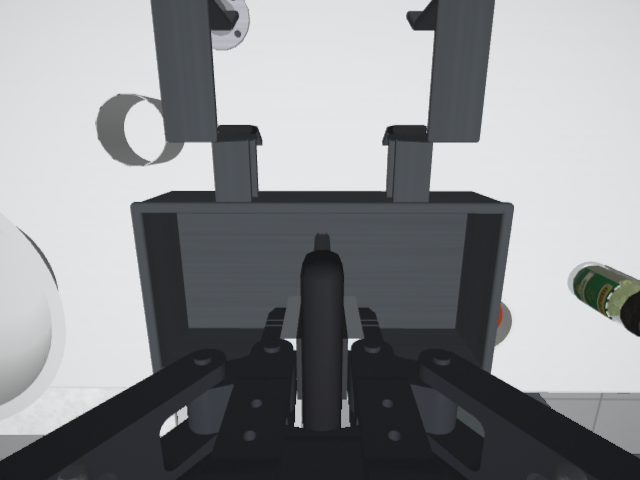

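>>> move_arm(increments=[{"tx": 1.5, "ty": 0, "tz": 0, "rx": 0, "ry": 0, "rz": 0, "gripper": -1}, {"tx": 1.8, "ty": 0, "tz": 0, "rx": 0, "ry": 0, "rz": 0, "gripper": -1}, {"tx": 1.8, "ty": 0, "tz": 0, "rx": 0, "ry": 0, "rz": 0, "gripper": -1}, {"tx": 1.8, "ty": 0, "tz": 0, "rx": 0, "ry": 0, "rz": 0, "gripper": -1}, {"tx": 0.9, "ty": 0, "tz": 1.5, "rx": 0, "ry": 0, "rz": 0, "gripper": -1}, {"tx": 0, "ty": 0, "tz": 1.5, "rx": 0, "ry": 0, "rz": 0, "gripper": -1}, {"tx": 0, "ty": 0, "tz": 0, "rx": 0, "ry": 0, "rz": 0, "gripper": -1}], squeeze=90)

```text
clock: 16.35
eef_pos: [581.9, 299.4, 199.7]
tcp_rot: [3.139, 0.006, 0.007]
contact_force: [-1.2, 0.1, -4.9]
opening: 0.148
```

```bash
python3 held.py 6; python3 - <<'E'
from h import *
z=np.load('wrist6.npz');P=z['P'];Q=P[(abs(P[...,0]-683)<40)&(abs(P[...,1]-303)<28)]
for lo in range(100,260,10):
    q=Q[(Q[:,2]>=lo)&(Q[:,2]<lo+10)]
    if len(q)>20: print(lo,len(q),np.percentile(q[:,0],[1,50,99]).round(1))
E
```

```text
[581.9 299.4 199.7] [3.1387 0.0061 0.0068] [-1.2  0.1 -4.9] 0.14822684834504768 16.35
hook 1 8059 [[69.5, 32.8, 55.7], [89.2, 40.2, 57.8], [106.5, 48.1, 59.2]]
   slope dz/dx [-1.0000e-02  5.8568e+01]
hook -1 8061 [[69.4, -46.5, 55.7], [89.2, -38.6, 57.9], [106.4, -31.3, 59.3]]
   slope dz/dx [-1.0000e-02  5.8648e+01]
rim 11601 [[-40.9, -82.6, 2.6], [37.5, 0.7, 11.8], [48.5, 84.5, 13.9]]
rail world: x@300 683.2 slope -0.0096 ztop 200.6 9047 y 215.0 390.0
collar world 0 
guard world 2232 [[680.9, 185.1, 217.4], [685.8, 207.1, 229.5], [695.5, 337.5, 238.8]]
130 1591 [664.  668.5 673.4]
190 2932 [677.8 682.1 689.3]
200 1017 [680.1 683.7 687.2]
```

>>> move_arm(increments=[{"tx": 0.3, "ty": 0, "tz": 0, "rx": 0, "ry": 0, "rz": 0, "gripper": -1}, {"tx": 0, "ty": 0, "tz": 1, "rx": 0, "ry": 0, "rz": 0, "gripper": -1}, {"tx": 0, "ty": 0, "tz": 1, "rx": 0, "ry": 0, "rz": 0, "gripper": -1}, {"tx": 0, "ty": 0, "tz": 1, "rx": 0, "ry": 0, "rz": 0, "gripper": -1}, {"tx": 0, "ty": 0, "tz": 1, "rx": 0, "ry": 0, "rz": 0, "gripper": -1}, {"tx": 0, "ty": 0, "tz": 0, "rx": 0, "ry": 0, "rz": 0, "gripper": -1}], squeeze=90)

```text
clock: 17.0
eef_pos: [586.1, 300.7, 161.5]
tcp_rot: [3.14, 0.003, 0.008]
contact_force: [0.1, 0.4, -4.7]
opening: 0.148
```

```bash
python3 held.py 7
```

```text
[586.1 300.7 161.5] [3.1401e+00 3.0000e-03 7.8000e-03] [ 0.1  0.4 -4.7] 0.1480064430903912 17.0
hook 1 8072 [[69.4, 32.7, 56.0], [89.0, 40.1, 58.1], [106.3, 48.0, 59.5]]
   slope dz/dx [-8.0000e-03  5.8677e+01]
hook -1 8070 [[69.2, -46.7, 56.0], [89.0, -38.7, 58.1], [106.3, -31.3, 59.5]]
   slope dz/dx [-7.0000e-03  5.8651e+01]
rim 11614 [[-40.8, -82.6, 2.5], [37.5, 0.7, 11.9], [48.5, 84.4, 13.9]]
rail world: x@300 683.5 slope -0.0097 ztop 200.6 16548 y 215.0 390.0
collar world 0 
guard world 10824 [[668.6, 255.1, 218.0], [681.0, 270.1, 219.6], [692.3, 349.0, 221.0]]
```

>>> move_arm(increments=[{"tx": 0, "ty": 0, "tz": 0.5, "rx": 0, "ry": 0, "rz": 0, "gripper": -1}, {"tx": 0, "ty": 0, "tz": 0.5, "rx": 0, "ry": 0, "rz": 0, "gripper": -1}, {"tx": 0, "ty": 0, "tz": 0.4, "rx": 0, "ry": 0, "rz": 0, "gripper": -1}, {"tx": 0, "ty": 0, "tz": 0, "rx": 0, "ry": 0, "rz": 0, "gripper": -1}], squeeze=90)

```text
clock: 17.45
eef_pos: [586.9, 301.0, 149.0]
tcp_rot: [3.141, 0.001, 0.008]
contact_force: [-0.9, 0.2, -4.7]
opening: 0.146
```

```bash
python3 held.py 8
```

```text
[586.9 301.  149. ] [3.1411e+00 1.0000e-03 7.7000e-03] [-0.9  0.2 -4.7] 0.14580460570519574 17.45
hook 1 9405 [[69.4, 27.5, 49.0], [91.8, 39.3, 58.2], [106.1, 52.5, 59.7]]
   slope dz/dx [-0.071 63.497]
hook -1 9391 [[69.4, -52.3, 49.0], [91.8, -38.4, 58.1], [106.0, -27.5, 59.6]]
   slope dz/dx [-0.069 63.252]
rim 11658 [[-40.8, -82.6, 2.5], [37.4, 1.1, 12.0], [48.5, 84.4, 14.0]]
rail world: x@300 683.3 slope -0.0092 ztop 200.6 20509 y 215.0 390.0
collar world 0 
guard world 0
```

>>> move_arm(increments=[{"tx": -0.1, "ty": 0, "tz": 0.2, "rx": 0, "ry": 0, "rz": 0, "gripper": -1}, {"tx": 0, "ty": 1, "tz": 0, "rx": 0, "ry": 0, "rz": 0, "gripper": -1}, {"tx": 0, "ty": 2, "tz": 0, "rx": 0, "ry": 0, "rz": 0, "gripper": -1}, {"tx": 0, "ty": 2, "tz": 0, "rx": 0, "ry": 0, "rz": 0, "gripper": -1}, {"tx": 0, "ty": 2, "tz": 0, "rx": 0, "ry": 0, "rz": 0, "gripper": -1}, {"tx": 0, "ty": 2, "tz": 0, "rx": 0, "ry": 0, "rz": 0, "gripper": -1}, {"tx": 0, "ty": 2, "tz": 0, "rx": 0, "ry": 0, "rz": 0, "gripper": -1}, {"tx": 0, "ty": 2, "tz": 0, "rx": 0, "ry": 0, "rz": 0, "gripper": -1}, {"tx": 0, "ty": 2, "tz": 0, "rx": 0, "ry": 0, "rz": 0, "gripper": -1}, {"tx": 0, "ty": 1.5, "tz": 0, "rx": 0, "ry": 0, "rz": 0, "gripper": -1}, {"tx": 0, "ty": 0, "tz": 0, "rx": 0, "ry": 0, "rz": 0, "gripper": -1}], squeeze=90)

```text
clock: 18.6
eef_pos: [587.5, 133.5, 147.8]
tcp_rot: [3.141, 0.0, 0.005]
contact_force: [-0.6, 0.8, -5.1]
opening: 0.15
```

```bash
python3 held.py 9; python3 look2.py 9 | grep -E "collar|scene|side|wrist"; python3 fit.py 9 | grep -E "==|collar"
```

```text
[587.5 133.5 147.8] [3.141e+00 1.000e-04 5.400e-03] [-0.6  0.8 -5.1] 0.14965304603546234 18.6
hook 1 6739 [[69.1, 27.7, 49.6], [85.7, 39.6, 58.3], [97.8, 52.3, 59.8]]
   slope dz/dx [-0.107 66.501]
hook -1 6701 [[69.1, -52.5, 49.5], [85.5, -38.5, 58.3], [97.4, -27.7, 59.7]]
   slope dz/dx [-0.116 67.178]
rim 11658 [[-40.7, -82.6, 2.6], [37.4, 1.1, 12.0], [48.5, 84.4, 14.0]]
rail world: x@300 679.0 slope -0.0464 ztop 200.6 2019 y 215.0 237.0
collar world 258 [[672.8, 36.0, 196.5], [674.3, 40.4, 200.0], [677.6, 42.4, 204.5]]
guard world 23456 [[681.2, 61.4, 220.2], [684.5, 134.2, 223.6], [688.9, 202.4, 231.4]]
scene
collar_face 0.31 [250. 212. 329. 280.] 2542 [[544.0, -43.0, 49.0], [595.0, 142.0, 146.0], [701.0, 223.0, 210.0]]
side
collar_face 0.56 [268. 207. 284. 218.] 85 [[663.0, -44.0, 154.0], [681.0, 40.0, 197.0], [715.0, 69.0, 218.0]]
 pt collar_face 0.56 213 274 [679.  49. 194.]
wrist
collar_face 0.71 [597.  50. 638. 130.] 1802 [[662.0, 36.0, 184.0], [674.0, 42.0, 195.0], [682.0, 43.0, 201.0]]
 pt collar_face 0.55 41 627 [686.  46. 199.]
== wrist
collar 93 [[672.7, 38.2, 196.0], [673.6, 40.6, 198.4], [675.4, 42.1, 201.5]]
== scene
collar 0 
== side
collar 23 [[672.7, 26.9, 196.6], [680.1, 39.9, 203.3], [691.5, 46.9, 207.2]]
```

View pics/wrist9.png

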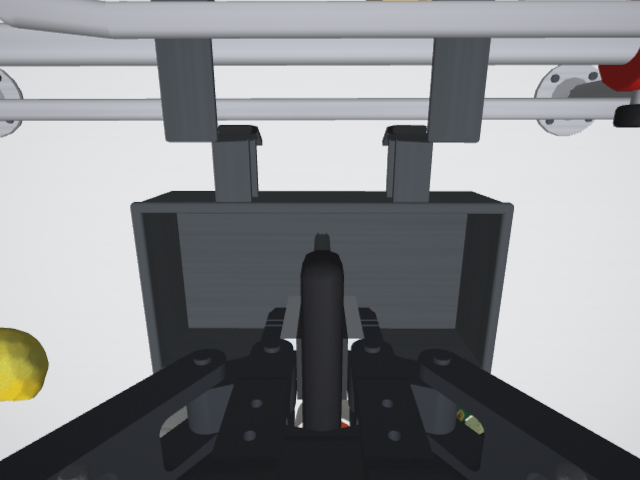

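The wrist view shows the hooks under the guard rod and on the rail line, with the collar's left face at the right edge of the frame (~600,65). I'll slide 35 mm more and measure again.

>>> move_arm(increments=[{"tx": 0, "ty": 1, "tz": 0, "rx": 0, "ry": 0, "rz": 0, "gripper": -1}, {"tx": 0, "ty": 1, "tz": 0, "rx": 0, "ry": 0, "rz": 0, "gripper": -1}, {"tx": 0, "ty": 0.8, "tz": 0, "rx": 0, "ry": 0, "rz": 0, "gripper": -1}, {"tx": 0, "ty": 0.6, "tz": 0, "rx": 0, "ry": 0, "rz": 0, "gripper": -1}, {"tx": 0, "ty": 0, "tz": 0.1, "rx": 0, "ry": 0, "rz": 0, "gripper": -1}, {"tx": 0, "ty": 0, "tz": 0, "rx": 0, "ry": 0, "rz": 0, "gripper": -1}], squeeze=90)

```text
clock: 20.9
eef_pos: [587.8, 102.0, 146.6]
tcp_rot: [-3.141, 0.0, 0.007]
contact_force: [-0.2, -0.3, -3.6]
opening: 0.148
```

```bash
cat >> held.py <<'E'
hp=L[(L[...,0]>72)&(L[...,0]<95)&(abs(L[...,2]-58.2)<2.5)&(L[...,1]<0)&ok]; rr=L[red&ok]
cm=(im[...,0]>90)&(im[...,0]>1.8*im[...,1])&(im[...,0]>1.8*im[...,2])&(abs(P[...,0]-683)<25)&(h>180)&(h<212)
rr=L[cm]; print('hook right edge',np.percentile(hp[:,1],[0.5,2]).round(1),'collar left max',np.percentile(rr[:,1],[90,98,100]).round(1) if len(rr) else '',len(rr))
E
python3 held.py 10
```

```text
[587.8 102.  146.6] [-3.1414e+00  2.0000e-04  7.0000e-03] [-0.2 -0.3 -3.6] 0.14774403923388932 20.9
hook 1 6808 [[69.1, 27.5, 50.3], [85.8, 39.4, 58.3], [97.3, 52.4, 59.8]]
   slope dz/dx [-0.103 66.282]
hook -1 6858 [[69.1, -52.5, 50.2], [85.9, -38.6, 58.2], [97.5, -27.6, 59.7]]
   slope dz/dx [-0.101 66.013]
rim 11685 [[-40.9, -82.6, 2.5], [37.4, 1.1, 12.0], [48.5, 84.4, 14.0]]
collar world 3161 [[673.1, 25.3, 197.6], [679.2, 33.9, 205.4], [685.0, 41.9, 208.3]]
guard world 23661 [[681.5, 31.1, 220.2], [684.8, 104.9, 223.4], [688.9, 176.8, 225.2]]
hook right edge [-77.4 -76.2] collar left max [-60.3 -59.9 -59.2] 4060
```

View pics/wrist10.png

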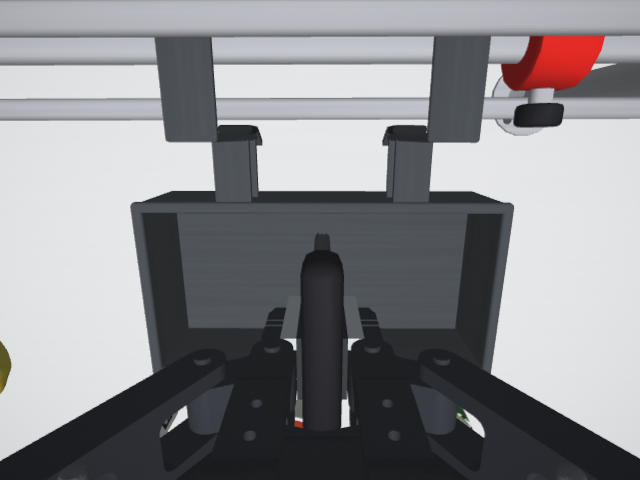

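>>> move_arm(increments=[{"tx": 0, "ty": 0.4, "tz": 0, "rx": 0, "ry": 0, "rz": 0, "gripper": -1}, {"tx": 0, "ty": 0.4, "tz": 0, "rx": 0, "ry": 0, "rz": 0, "gripper": -1}, {"tx": 0, "ty": 0, "tz": 0.1, "rx": 0, "ry": 0, "rz": 0, "gripper": -1}, {"tx": 0, "ty": 0, "tz": 0, "rx": 0, "ry": 0, "rz": 0, "gripper": -1}, {"tx": 0, "ty": 0, "tz": 0, "rx": 0, "ry": 0, "rz": 0, "gripper": -1}], squeeze=90)

```text
clock: 21.45
eef_pos: [587.9, 94.3, 145.6]
tcp_rot: [-3.142, 0.0, 0.008]
contact_force: [0.1, -0.3, -4.6]
opening: 0.152
```

```bash
python3 held.py 11
```

```text
[587.9  94.3 145.6] [-3.1415e+00  1.0000e-04  7.7000e-03] [ 0.1 -0.3 -4.6] 0.15196786085325303 21.45
hook 1 6964 [[69.1, 27.5, 51.0], [86.2, 39.6, 58.3], [97.5, 52.4, 59.8]]
   slope dz/dx [-0.085 64.84 ]
hook -1 7696 [[69.1, -53.4, 50.1], [87.3, -39.7, 58.2], [97.5, -27.6, 60.2]]
   slope dz/dx [-0.074 63.788]
rim 11667 [[-40.7, -82.6, 2.5], [37.5, 1.1, 12.0], [48.5, 84.4, 14.0]]
collar world 3197 [[673.1, 25.3, 197.7], [679.1, 33.8, 205.4], [684.9, 41.9, 208.4]]
guard world 23021 [[681.5, 24.2, 220.1], [684.7, 97.0, 223.5], [688.6, 168.5, 225.2]]
hook right edge [-69.8 -68.5] collar left max [-52.8 -52.4 -51.9] 3889
```

>>> move_arm(increments=[{"tx": 0, "ty": 0.2, "tz": 0, "rx": 0, "ry": 0, "rz": 0, "gripper": -1}, {"tx": 0, "ty": 0, "tz": 0.15, "rx": 0, "ry": 0, "rz": 0, "gripper": -1}, {"tx": 0, "ty": 0, "tz": 0, "rx": 0, "ry": 0, "rz": 0, "gripper": -1}, {"tx": 0, "ty": 0, "tz": 0, "rx": 0, "ry": 0, "rz": 0, "gripper": -0.4}, {"tx": 0, "ty": 0, "tz": 0, "rx": 0, "ry": 0, "rz": 0, "gripper": 0}, {"tx": 0, "ty": 0, "tz": 0, "rx": 0, "ry": 0, "rz": 0, "gripper": 0}, {"tx": 0, "ty": 0, "tz": 0, "rx": 0, "ry": 0, "rz": 0, "gripper": 0}], squeeze=30)

```text
clock: 22.2
eef_pos: [588.2, 92.3, 144.4]
tcp_rot: [-3.141, -0.0, 0.008]
contact_force: [-0.2, -1.1, -0.7]
opening: 0.501
```

```bash
python3 held.py 12
```

```text
[588.2  92.3 144.4] [-3.1415e+00 -5.0000e-04  7.7000e-03] [-0.2 -1.1 -0.7] 0.5012515077847124 22.2
hook 1 7513 [[66.0, 27.7, 52.0], [85.1, 39.7, 57.0], [97.4, 52.5, 59.2]]
   slope dz/dx [2.7000e-02 5.4497e+01]
hook -1 8683 [[66.3, -53.5, 50.5], [86.4, -40.5, 57.0], [97.4, -27.8, 62.5]]
   slope dz/dx [ 0.075 50.515]
rim 8007 [[-24.4, -83.1, 2.1], [39.6, 1.1, 6.7], [48.8, 84.0, 9.3]]
collar world 3294 [[673.1, 25.2, 197.6], [679.2, 33.9, 205.5], [685.1, 41.9, 208.4]]
guard world 22787 [[681.6, 23.0, 220.1], [684.7, 95.0, 223.5], [688.4, 165.7, 225.2]]
hook right edge [-68.1 -66.3] collar left max [-50.8 -50.4 -49.6] 3885
```

>>> move_arm(increments=[{"tx": 0, "ty": 0, "tz": -1, "rx": 0, "ry": 0, "rz": 0, "gripper": 0}, {"tx": 0, "ty": 0, "tz": -3, "rx": 0, "ry": 0, "rz": 0, "gripper": 0}, {"tx": 0, "ty": 0, "tz": -5, "rx": 0, "ry": 0, "rz": 0, "gripper": 0}, {"tx": 0, "ty": 0, "tz": -5, "rx": 0, "ry": 0, "rz": 0, "gripper": 1}, {"tx": 0, "ty": 0, "tz": -5, "rx": 0, "ry": 0, "rz": -3, "gripper": 1}, {"tx": -2, "ty": 0, "tz": -3, "rx": 0, "ry": 0, "rz": 3, "gripper": 1}, {"tx": -2, "ty": 0, "tz": 0, "rx": 0, "ry": 0, "rz": 0, "gripper": 1}, {"tx": 0, "ty": 0, "tz": 0, "rx": 0, "ry": 0, "rz": 0, "gripper": 1}], squeeze=40)

```text
clock: 23.05
eef_pos: [546.8, 90.9, 366.6]
tcp_rot: [-3.141, -0.003, 0.008]
contact_force: [-0.6, -0.7, -0.4]
opening: 1.001
```

```bash
cat > cad.py <<'E'
from h import *
import sys
t=sys.argv[1]
s=r.sense(); print(s['eef_pos'].round(1),s['tcp_rot'].round(4),s['qpos'].round(2),s['clock'])
for n in ['wrist','side']:
    im,d,P=cloud(n); save(im,f'pics/{n}{t}.png'); np.savez(f'{n}{t}.npz',im=im,d=d,P=P)
    ok=~np.isnan(P[...,0]); B=ok&(abs(P[...,0]-600)<100)&(abs(P[...,1]-92)<100)
    g=P[B&(abs(P[...,0]-585)<38)&(abs(P[...,1]-93)<14)&(P[...,2]>180)]
    if len(g)>30: k=np.polyfit(g[:,0],g[:,2],1); print(n,'grip',len(g),np.percentile(g,[2,50,98],axis=0).round(1).tolist(),'dz/dx',k[0].round(4))
    H=P[B&(P[...,0]>648)&(P[...,0]<675)&(P[...,2]>188)&(P[...,2]<212)]
    if len(H)>30: print('hooktop',len(H),'dz/dx',np.polyfit(H[:,0],H[:,2],1)[0].round(4),np.percentile(H,[2,50,98],axis=0).round(1).tolist())
    f=P[B&(P[...,2]>95)&(P[...,2]<128)&(abs(P[...,0]-583)<37)]
    if len(f)>200: A=np.c_[f[:,:2],np.ones(len(f))]; print('floor plane',np.linalg.lstsq(A,f[:,2],rcond=None)[0].round(4),np.median(f,0).round(1))
    red=(im[...,0]>90)&(im[...,0]>1.8*im[...,1])&(im[...,0]>1.8*im[...,2])&(abs(P[...,0]-683)<25)&(P[...,2]>180)&(P[...,2]<215)
    if red.sum()>5: print('collar y',np.percentile(P[red][:,1],[2,50,98]).round(1),red.sum())
    k=H[H[:,1]<93]
    if len(k)>5: print('right hook y',np.percentile(k[:,1],[2,50,98]).round(1))
    for nm,lo,ctr in [('shaker',80,(399,274)),('jar',97,(421,5))]:
        Q=P[ok&(abs(P[...,0]-ctr[0])<45)&(abs(P[...,1]-ctr[1])<45)&(P[...,2]>lo)&(P[...,2]<115)]
        if len(Q)>20: (c,rad)=cv2.minEnclosingCircle(Q[:,:2].astype(np.float32)); print(nm,len(Q),np.round(c,1),round(rad,1))
E
python3 cad.py 13
```

```text
[546.8  90.9 366.6] [-3.1411e+00 -2.7000e-03  7.9000e-03] [0.16 0.12 1.56 0.   1.46 1.72] 23.05
wrist grip 9037 [[555.4, 79.5, 201.4], [557.0, 93.4, 484.4], [607.2, 106.5, 498.0]] dz/dx -6.3133
hooktop 1442 dz/dx 0.0394 [[653.6, 28.8, 194.4], [665.1, 57.9, 200.9], [674.7, 140.7, 203.1]]
floor plane [8.000000e-03 1.700000e-03 1.010958e+02] [584.  102.2 104.8]
collar y [25.5 33.7 41.8] 466
right hook y [28.  49.6 61.4]
shaker 658 [400.1 269.9] 24.3
jar 978 [422.3   1.6] 22.6
side grip 193 [[549.5, 88.7, 181.9], [580.9, 97.9, 196.1], [614.0, 104.7, 582.7]] dz/dx -0.0378
hooktop 85 dz/dx 0.2194 [[653.0, 29.7, 188.7], [662.6, 59.3, 197.3], [674.5, 142.6, 202.2]]
floor plane [3.9900e-02 2.2000e-03 8.8952e+01] [582.2  96.3 112.2]
collar y [-744.5   38.1   46.2] 27
right hook y [29.4 50.  62.1]
shaker 137 [399.6 274.7] 23.7
jar 109 [420.8   1.3] 24.0
```

```bash
python3 - <<'E'
from h import *
P=np.load('wrist13.npz')['P'].reshape(-1,3); P=P[~np.isnan(P[:,0])]
g=P[(abs(P[:,0]-585)<40)&(abs(P[:,1]-93)<9)&(P[:,2]>185)&(P[:,2]<215)]
for lo in range(545,625,8):
    q=g[(g[:,0]>=lo)&(g[:,0]<lo+8)]
    if len(q)>9: print(lo,len(q),np.percentile(q[:,2],[50,90]).round(1))
H=P[(P[:,0]>640)&(P[:,0]<700)&(((abs(P[:,1]-133)<7))|(abs(P[:,1]-53)<7))&(P[:,2]>185)&(P[:,2]<212)]
for lo in range(648,700,4):
    q=H[(H[:,0]>=lo)&(H[:,0]<lo+4)]
    if len(q)>5: print('h',lo,len(q),np.percentile(q[:,2],[50,90]).round(1))
f=P[(P[:,2]>90)&(P[:,2]<125)&(abs(P[:,0]-583)<36)]
for s in (51,135):
  for lo in range(545,625,10):
    q=f[(f[:,0]>=lo)&(f[:,0]<lo+10)&(abs(f[:,1]-s)<30)]
    if len(q)>5: print('f',s,lo,len(q),np.median(q[:,2]).round(1))
R=P[(P[:,2]>135)&(P[:,2]<165)&(abs(P[:,0]-583)<55)&(abs(P[:,1]-93)<100)]
for lo in range(530,640,8):
    q=R[(R[:,0]>=lo)&(R[:,0]<lo+8)]
    if len(q)>5: print('rim',lo,len(q),np.percentile(q[:,2],[50,90]).round(1),np.percentile(q[:,1],[2,98]).round(1))
E
```

```text
545 36 [200.  201.6]
553 127 [201.7 203.1]
561 133 [202.1 203.5]
569 134 [202.9 204.2]
577 135 [203.5 204.9]
585 135 [204.5 205.5]
593 144 [204.9 206.1]
601 157 [205.6 206.7]
609 144 [205.4 207.2]
h 652 142 [200.2 201.4]
h 656 174 [200.6 201.6]
h 660 165 [201.1 202.1]
h 664 177 [201.5 202.4]
h 668 190 [201.5 202.5]
h 672 175 [202.  203.1]
h 676 193 [202.3 203.2]
h 680 188 [202.7 203.7]
h 684 57 [202.9 203.8]
f 51 545 428 105.9
f 51 555 439 102.0
f 51 565 475 102.9
f 51 575 475 103.8
f 51 585 484 104.7
f 51 595 482 105.4
f 51 605 491 106.3
f 51 615 208 106.8
f 135 545 465 105.0
f 135 555 457 102.3
f 135 565 442 103.1
f 135 575 463 103.9
f 135 585 483 104.8
f 135 595 512 105.6
f 135 605 502 106.5
f 135 615 219 107.1
rim 538 289 [145.1 146.2] [ 16.6 174.4]
rim 546 560 [144.8 146.3] [  9.9 175.7]
rim 554 87 [146.  147.3] [  8.1 177.4]
rim 562 87 [146.5 147.9] [  8.7 177. ]
rim 570 89 [147.2 148.7] [  8.3 177.7]
rim 578 98 [147.7 149.4] [  8.8 177.6]
rim 586 97 [148.6 149.9] [  8.8 177.4]
rim 594 109 [149.2 150.7] [  8.7 177.7]
rim 602 106 [149.7 151.5] [  9.  177.3]
rim 610 111 [150.3 152.1] [  8.8 177.8]
rim 618 174 [150.8 152.5] [  9.4 177.9]
rim 626 1066 [151.9 153.3] [ 12.1 172.6]
rim 634 135 [147.2 148.4] [ 46.1 140.6]
```

>>> move_arm(increments=[{"tx": -1.82, "ty": -2.28, "tz": 1, "rx": 0, "ry": 0, "rz": 0, "gripper": 1}, {"tx": -1.82, "ty": -2.28, "tz": 1, "rx": 0, "ry": 0, "rz": 0, "gripper": 1}, {"tx": -1.82, "ty": -2.28, "tz": 2, "rx": 0, "ry": 0, "rz": 0, "gripper": 1}, {"tx": -1.82, "ty": -2.28, "tz": 2, "rx": 0, "ry": 0, "rz": 0, "gripper": 1}, {"tx": -1.82, "ty": -2.28, "tz": 2, "rx": 0, "ry": 0, "rz": 0, "gripper": 1}, {"tx": -1.82, "ty": -2.28, "tz": 3, "rx": 0, "ry": 0, "rz": 0, "gripper": 1}, {"tx": -1.82, "ty": -2.28, "tz": 3, "rx": 0, "ry": 0, "rz": 0, "gripper": 1}, {"tx": -1.82, "ty": -2.28, "tz": 2.7, "rx": 0, "ry": 0, "rz": 0, "gripper": 1}, {"tx": 0, "ty": 0, "tz": 0, "rx": 0, "ry": 0, "rz": -8.1, "gripper": 1}, {"tx": 0, "ty": 0, "tz": 0, "rx": 0, "ry": 0, "rz": -8.1, "gripper": 1}, {"tx": 0, "ty": 0, "tz": 0, "rx": 0, "ry": 0, "rz": -8.1, "gripper": 1}, {"tx": 0, "ty": 0, "tz": 0, "rx": 0, "ry": 0, "rz": -8.1, "gripper": 1}], squeeze=40)

```text
clock: 24.35
eef_pos: [401.2, 272.3, 196.3]
tcp_rot: [3.141, 0.002, 0.579]
contact_force: [0.3, -0.4, -0.5]
opening: 0.996
```

>>> move_arm(increments=[{"tx": 0, "ty": 0, "tz": 0, "rx": 0, "ry": 0, "rz": -8.1, "gripper": 1}, {"tx": 0, "ty": 0, "tz": 0, "rx": 0, "ry": 0, "rz": -8.1, "gripper": 1}, {"tx": 0, "ty": 0, "tz": 0, "rx": 0, "ry": 0, "rz": -8.1, "gripper": 1}, {"tx": 0, "ty": 0, "tz": 0, "rx": 0, "ry": 0, "rz": -8.1, "gripper": 1}, {"tx": 0, "ty": 0, "tz": 0, "rx": 0, "ry": 0, "rz": -8.1, "gripper": 1}, {"tx": 0, "ty": 0, "tz": 0, "rx": 0, "ry": 0, "rz": -8.1, "gripper": 1}, {"tx": 0, "ty": 0, "tz": 0, "rx": 0, "ry": 0, "rz": -8.5, "gripper": 1}, {"tx": 0, "ty": 0, "tz": 0, "rx": 0, "ry": 0, "rz": 0, "gripper": 1}], squeeze=40)

```text
clock: 25.15
eef_pos: [401.2, 272.2, 196.4]
tcp_rot: [-3.14, 0.001, 1.572]
contact_force: [0.0, -0.3, 0.2]
opening: 0.997
```

```bash
cat > obj.py <<'E'
from h import *
import sys
t,x,y,top,rad=sys.argv[1],*map(float,sys.argv[2:6])
s=r.sense(); T=s['eef_pos']; print(T.round(1),s['tcp_rot'].round(4),s['clock'],s['opening'])
im,d,P=cloud('wrist'); save(im,f'pics/wrist{t}.png'); np.savez(f'wrist{t}.npz',im=im,d=d,P=P)
Q=P.reshape(-1,3); Q=Q[~np.isnan(Q[:,0])]; Q=Q[(abs(Q[:,0]-x)<50)&(abs(Q[:,1]-y)<50)&(Q[:,2]>10)&(Q[:,2]<top+5)]
from scipy.optimize import least_squares
for lo in range(10,int(top)+5,15):
    q=Q[(Q[:,2]>=lo)&(Q[:,2]<lo+15)]
    if len(q)<40: continue
    o=least_squares(lambda p:np.hypot(q[:,0]-p[0],q[:,1]-p[1])-rad,[x,y],loss='soft_l1')
    print(lo,len(q),'circle(fixed r)',o.x.round(1),'cost',round(o.cost/len(q),2),'minmax',np.percentile(q,[1,99],axis=0).round(1).tolist())
E
python3 obj.py 14 400 272 88 26
```

```text
[401.2 272.2 196.4] [-3.1405e+00  8.0000e-04  1.5721e+00] 25.15 0.996918035327177
10 123 circle(fixed r) [399.7 269.8] cost 0.02 minmax [[376.6, 279.1, 10.2], [423.2, 296.0, 24.8]]
25 133 circle(fixed r) [399.7 269.3] cost 0.03 minmax [[377.7, 280.4, 25.1], [422.3, 295.8, 39.8]]
40 130 circle(fixed r) [399.7 268.9] cost 0.02 minmax [[380.0, 285.0, 40.3], [419.1, 295.2, 54.8]]
55 91 circle(fixed r) [399.7 269.8] cost 0.02 minmax [[376.3, 278.9, 62.2], [423.3, 296.1, 69.9]]
70 1362 circle(fixed r) [399.7 267.7] cost 2.73 minmax [[375.7, 246.9, 70.7], [423.6, 295.3, 85.0]]
85 1747 circle(fixed r) [421.2 262.8] cost 6.67 minmax [[382.4, 252.6, 85.1], [417.3, 288.5, 88.7]]
```

View pics/wrist14.png

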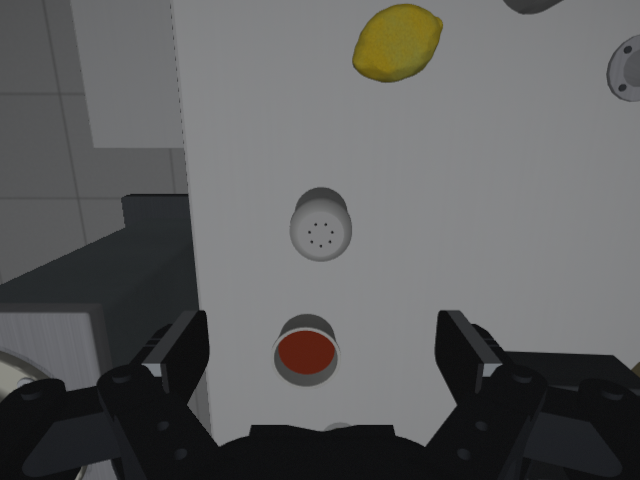

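>>> move_arm(increments=[{"tx": -0.17, "ty": -0.15, "tz": 2, "rx": 0, "ry": 0, "rz": 0, "gripper": 1}, {"tx": 0, "ty": 0, "tz": 4, "rx": 0, "ry": 0, "rz": 0, "gripper": 1}, {"tx": 0, "ty": 0, "tz": 4, "rx": 0, "ry": 0, "rz": 0, "gripper": 1}, {"tx": 0, "ty": 0, "tz": 4, "rx": 0, "ry": 0, "rz": 0, "gripper": 1}, {"tx": 0, "ty": 0, "tz": 3, "rx": 0, "ry": 0, "rz": 0, "gripper": 1}, {"tx": 0, "ty": 0, "tz": 2.1, "rx": 0, "ry": 0, "rz": 0, "gripper": 1}, {"tx": 0, "ty": 0, "tz": 0, "rx": 0, "ry": 0, "rz": 0, "gripper": -0.3}, {"tx": 0, "ty": 0, "tz": 0, "rx": 0, "ry": 0, "rz": 0, "gripper": -0.3}, {"tx": 0, "ty": 0, "tz": 0, "rx": 0, "ry": 0, "rz": 0, "gripper": -0.3}, {"tx": 0, "ty": 0, "tz": 0, "rx": 0, "ry": 0, "rz": 0, "gripper": -0.3}], squeeze=30)

```text
clock: 26.2
eef_pos: [400.3, 271.0, 7.4]
tcp_rot: [3.14, -0.001, 1.569]
contact_force: [0.3, 0.3, -1.3]
opening: 0.594
```

```bash
python3 - <<'E'
from h import *
s=r.sense(); T=s['eef_pos']; print(T.round(1),s['tcp_rot'].round(4),s['contact_force'].round(1),s['opening'])
a=[]
for n in ('scene','side'):
    im,d,P=cloud(n); u,v=proj(cam(n),T+[0,0,50]).round().astype(int); a.append(cv2.resize(im[v-50:v+50,u-50:u+50],(400,400),interpolation=2))
save(np.hstack(a),'pics/c15.png')
E
```

```text
[400.3 271.    7.4] [ 3.1398e+00 -1.2000e-03  1.5689e+00] [ 0.3  0.3 -1.3] 0.5944708111768996
```

View pics/c15.png

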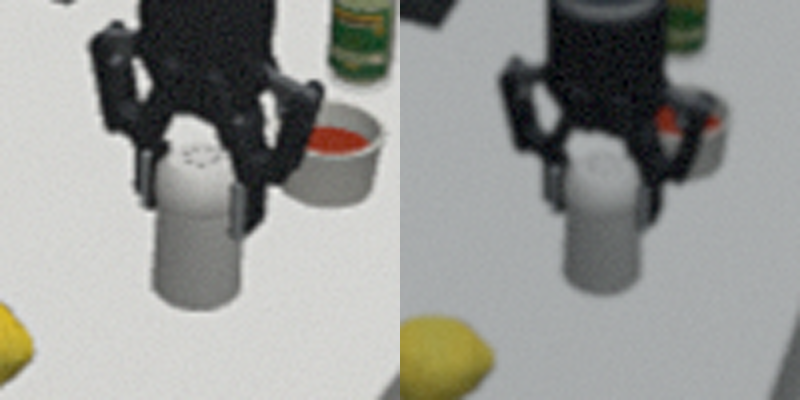

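Both crops show the shaker upright between the pads, gripped just below its cap seam and above pocket depth. I'll lift it and carry it over the left pocket.

>>> move_arm(increments=[{"tx": 0, "ty": 0, "tz": 0, "rx": 0, "ry": 0, "rz": 0, "gripper": -0.3}, {"tx": 0, "ty": 0, "tz": -1, "rx": 0, "ry": 0, "rz": 0, "gripper": -0.3}, {"tx": 0, "ty": 0, "tz": -3, "rx": 0, "ry": 0, "rz": 0, "gripper": -0.3}, {"tx": 0, "ty": 0, "tz": -4, "rx": 0, "ry": 0, "rz": 0, "gripper": -0.3}, {"tx": 0, "ty": 0, "tz": -4, "rx": 0, "ry": 0, "rz": 0, "gripper": -0.3}, {"tx": 0, "ty": 0, "tz": -4, "rx": 0, "ry": 0, "rz": 0, "gripper": -0.3}, {"tx": 0, "ty": 0, "tz": -3, "rx": 0, "ry": 0, "rz": 0, "gripper": -0.3}], squeeze=50)

```text
clock: 27.0
eef_pos: [399.8, 270.6, 199.6]
tcp_rot: [3.139, -0.002, 1.57]
contact_force: [-0.1, 0.4, -1.2]
opening: 0.583
```

>>> move_arm(increments=[{"tx": -0.5, "ty": 0.8, "tz": 0, "rx": 0, "ry": 0, "rz": 0, "gripper": -0.3}, {"tx": -1.3, "ty": 2, "tz": 0, "rx": 0, "ry": 0, "rz": 0, "gripper": -0.3}, {"tx": -1.5, "ty": 2, "tz": 0, "rx": 0, "ry": 0, "rz": 0, "gripper": -0.3}, {"tx": -1.5, "ty": 2, "tz": 0, "rx": 0, "ry": 0, "rz": 0, "gripper": -0.3}, {"tx": -1.5, "ty": 2, "tz": 0, "rx": 0, "ry": 0, "rz": 0, "gripper": -0.3}, {"tx": -1.5, "ty": 2, "tz": 0, "rx": 0, "ry": 0, "rz": 0, "gripper": -0.3}, {"tx": -1.5, "ty": 2, "tz": 0, "rx": 0, "ry": 0, "rz": 0, "gripper": -0.3}, {"tx": -1.5, "ty": 2, "tz": 0, "rx": 0, "ry": 0, "rz": 0, "gripper": -0.3}, {"tx": -1.5, "ty": 2, "tz": 0, "rx": 0, "ry": 0, "rz": 0, "gripper": -0.3}, {"tx": -1.3, "ty": 2, "tz": 0, "rx": 0, "ry": 0, "rz": 0, "gripper": -0.3}, {"tx": 0, "ty": 0, "tz": 0, "rx": 0, "ry": 0, "rz": 0, "gripper": -0.3}, {"tx": 0, "ty": 0, "tz": 0, "rx": 0, "ry": 0, "rz": 0, "gripper": -0.3}], squeeze=50)

```text
clock: 28.2
eef_pos: [586.7, 133.6, 195.3]
tcp_rot: [-3.14, 0.0, 1.569]
contact_force: [-0.4, 0.2, -1.6]
opening: 0.591
```

```bash
cat > hs.py <<'E'
from h import *
import sys
t,base=sys.argv[1],float(sys.argv[2])
s=r.sense(); T=s['eef_pos']; print(T.round(1),s['tcp_rot'].round(4),s['contact_force'].round(1),s['opening'],s['clock'])
for n in ('side','scene','wrist'):
    im,d,P=cloud(n); save(im,f'pics/{n}{t}.png'); np.savez(f'{n}{t}.npz',im=im,d=d,P=P)
    Q=P.reshape(-1,3); Q=Q[~np.isnan(Q[:,0])]
    q=Q[(np.hypot(Q[:,0]-T[0],Q[:,1]-T[1])<60)&(Q[:,2]<T[2]+33)&(Q[:,2]>T[2]-30)&(Q[:,2]>156)]
    if len(q)>10: print(n,'held',len(q),np.percentile(q,[1,50,99],axis=0).round(1).tolist())
    R=Q[(abs(Q[:,0]-590)<60)&(abs(Q[:,1]-93)<110)&(Q[:,2]>138)&(Q[:,2]<156)]
    if len(R)>10: print('  rim',np.percentile(R,[1,99],axis=0).round(1).tolist())
E
python3 hs.py 16 7.4
```

```text
[586.7 133.6 195.3] [-3.1397e+00  3.0000e-04  1.5686e+00] [-0.4  0.2 -1.6] 0.5910041880644562 28.2
side held 330 [[549.3, 87.8, 170.4], [570.6, 150.1, 201.7], [605.0, 161.8, 227.9]]
  rim [[542.4, 9.8, 138.2], [646.8, 181.7, 152.6]]
scene held 409 [[552.1, 91.2, 169.2], [571.3, 149.1, 202.1], [603.2, 162.7, 227.5]]
  rim [[544.7, 10.0, 138.2], [647.8, 180.8, 153.1]]
wrist held 2353 [[563.1, 143.5, 190.8], [586.2, 156.9, 212.1], [608.8, 159.8, 227.9]]
  rim [[543.5, 10.4, 139.1], [649.1, 177.6, 153.4]]
```

>>> move_arm(increments=[{"tx": 0.15, "ty": 0.15, "tz": 1, "rx": 0, "ry": 0, "rz": 0, "gripper": -0.3}, {"tx": 0, "ty": 0, "tz": 1.5, "rx": 0, "ry": 0, "rz": 0, "gripper": -0.3}, {"tx": 0, "ty": 0, "tz": 1.5, "rx": 0, "ry": 0, "rz": 0, "gripper": -0.3}, {"tx": 0, "ty": 0, "tz": 1.5, "rx": 0, "ry": 0, "rz": 0, "gripper": -0.3}, {"tx": 0, "ty": 0, "tz": 1, "rx": 0, "ry": 0, "rz": 0, "gripper": -0.3}, {"tx": 0, "ty": 0, "tz": 0.6, "rx": 0, "ry": 0, "rz": 0, "gripper": -0.3}, {"tx": 0, "ty": 0, "tz": 0, "rx": 0, "ry": 0, "rz": 0, "gripper": -0.3}], squeeze=50)

```text
clock: 29.05
eef_pos: [588.3, 135.6, 124.0]
tcp_rot: [-3.14, 0.0, 1.57]
contact_force: [0.0, 0.1, -1.1]
opening: 0.587
```

>>> move_arm(increments=[{"tx": 0, "ty": 0, "tz": 0.3, "rx": 0, "ry": 0, "rz": 0, "gripper": -0.3}, {"tx": 0, "ty": 0, "tz": 0, "rx": 0, "ry": 0, "rz": 0, "gripper": -0.3}], squeeze=50)

```text
clock: 29.25
eef_pos: [589.1, 135.8, 122.4]
tcp_rot: [3.141, -0.0, 1.57]
contact_force: [0.4, 0.1, -1.2]
opening: 0.59
```

>>> move_arm(increments=[{"tx": 0, "ty": 0, "tz": 0.3, "rx": 0, "ry": 0, "rz": 0, "gripper": -0.3}, {"tx": 0, "ty": 0, "tz": 0.2, "rx": 0, "ry": 0, "rz": 0, "gripper": -0.3}, {"tx": 0, "ty": 0, "tz": 0, "rx": 0, "ry": 0, "rz": 0, "gripper": -0.3}], squeeze=50)

```text
clock: 29.55
eef_pos: [588.7, 135.7, 117.0]
tcp_rot: [-3.141, 0.0, 1.57]
contact_force: [0.3, 0.7, -0.7]
opening: 0.588
```

>>> move_arm(increments=[{"tx": 0, "ty": 0, "tz": 0.2, "rx": 0, "ry": 0, "rz": 0, "gripper": -0.3}, {"tx": 0, "ty": 0, "tz": 0, "rx": 0, "ry": 0, "rz": 0, "gripper": -0.3}], squeeze=50)

```text
clock: 29.75
eef_pos: [588.8, 135.8, 115.0]
tcp_rot: [-3.141, 0.0, 1.57]
contact_force: [0.5, 0.5, -2.3]
opening: 0.585
```

>>> move_arm(increments=[{"tx": 0, "ty": 0, "tz": 0.15, "rx": 0, "ry": 0, "rz": 0, "gripper": -0.3}, {"tx": 0, "ty": 0, "tz": 0, "rx": 0, "ry": 0, "rz": 0, "gripper": 0.3}, {"tx": 0, "ty": 0, "tz": 0, "rx": 0, "ry": 0, "rz": 0, "gripper": 0.6}, {"tx": 0, "ty": 0, "tz": 0, "rx": 0, "ry": 0, "rz": 0, "gripper": 0.6}, {"tx": 0, "ty": 0, "tz": 0, "rx": 0, "ry": 0, "rz": 0, "gripper": 0.6}], squeeze=30)

```text
clock: 30.25
eef_pos: [589.0, 135.8, 113.8]
tcp_rot: [3.141, -0.0, 1.57]
contact_force: [0.4, -0.5, 0.1]
opening: 0.803
```

```bash
python3 hs.py 17 7.4; python3 -c "
from h import *
z=np.load('scene17.npz');c=cam('scene');u,v=proj(c,[600,110,170]).round().astype(int);a=z['im'][v-45:v+45,u-45:u+45]
z=np.load('side17.npz');c=cam('side');u,v=proj(c,[600,110,170]).round().astype(int);b=z['im'][v-45:v+45,u-45:u+45]
save(np.hstack([cv2.resize(a,(400,400),interpolation=2),cv2.resize(b,(400,400),interpolation=2)]),'pics/c17.png')"
```

```text
[589.  135.8 113.8] [ 3.1412e+00 -1.0000e-04  1.5697e+00] [ 0.4 -0.5  0.1] 0.8032999185443089 30.25
  rim [[542.2, 11.7, 138.1], [648.1, 181.7, 155.7]]
  rim [[545.0, 9.9, 138.2], [646.1, 181.3, 154.9]]
  rim [[543.8, 75.7, 138.3], [648.8, 177.5, 155.3]]
```

View pics/c17.png

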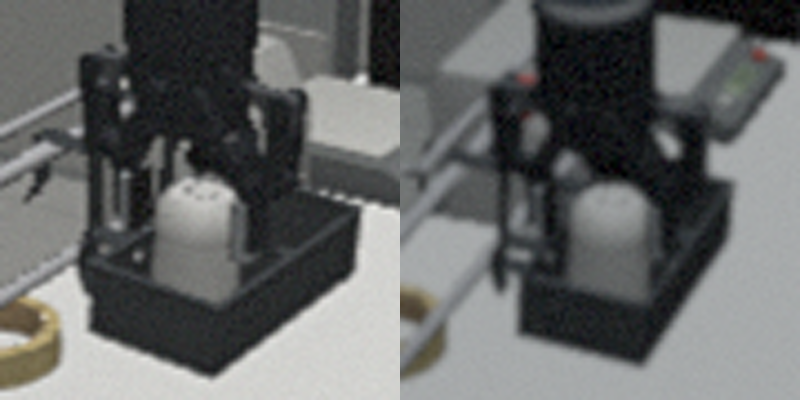

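The crops show the shaker upright in the left pocket with the fingers clear. Next I'll rise and go to the jar.

>>> move_arm(increments=[{"tx": 0, "ty": 0, "tz": -1, "rx": 0, "ry": 0, "rz": 0, "gripper": 0.6}, {"tx": 0, "ty": 0, "tz": -3, "rx": 0, "ry": 0, "rz": 0, "gripper": 0.6}, {"tx": 0, "ty": 0, "tz": -4, "rx": 0, "ry": 0, "rz": 0, "gripper": 0.6}, {"tx": 0, "ty": 0, "tz": -4, "rx": 0, "ry": 0, "rz": 0, "gripper": 0.6}, {"tx": -1.34, "ty": -1.67, "tz": -2, "rx": 0, "ry": 0, "rz": 0, "gripper": 1}, {"tx": -2, "ty": -2.5, "tz": 0, "rx": 0, "ry": 0, "rz": 0, "gripper": 1}, {"tx": -2, "ty": -2.5, "tz": 0, "rx": 0, "ry": 0, "rz": 0, "gripper": 1}, {"tx": -2, "ty": -2.5, "tz": 0, "rx": 0, "ry": 0, "rz": 0, "gripper": 1}, {"tx": -2, "ty": -2.5, "tz": 1, "rx": 0, "ry": 0, "rz": 0, "gripper": 1}, {"tx": -2, "ty": -2.5, "tz": 2, "rx": 0, "ry": 0, "rz": 0, "gripper": 1}, {"tx": -2, "ty": -2.5, "tz": 2, "rx": 0, "ry": 0, "rz": 0, "gripper": 1}, {"tx": 0, "ty": 0, "tz": 0, "rx": 0, "ry": 0, "rz": 0, "gripper": 1}], squeeze=30)

```text
clock: 31.6
eef_pos: [417.3, 1.0, 202.0]
tcp_rot: [-3.137, 0.001, 1.568]
contact_force: [0.8, 1.2, -0.9]
opening: 1.001
```

```bash
python3 obj.py 18 421 3 105 22.5
```

```text
[417.3   1.  202. ] [-3.1366e+00  6.0000e-04  1.5683e+00] 31.6 1.0010780444144172
10 58 circle(fixed r) [422.    1.4] cost 0.03 minmax [[400.4, 9.4, 13.8], [439.5, 24.0, 24.7]]
25 93 circle(fixed r) [422.1   1.4] cost 0.02 minmax [[401.7, 12.2, 25.3], [440.6, 23.9, 39.6]]
40 103 circle(fixed r) [422.1   1.5] cost 0.02 minmax [[401.1, 10.4, 40.3], [440.3, 23.8, 54.9]]
55 174 circle(fixed r) [422.1   1.2] cost 0.06 minmax [[401.3, 9.6, 55.2], [441.1, 23.9, 69.9]]
70 97 circle(fixed r) [4.222e+02 4.000e-01] cost 0.04 minmax [[404.4, 13.1, 70.1], [440.4, 23.3, 84.4]]
85 279 circle(fixed r) [422.2   0.6] cost 0.09 minmax [[399.8, 0.7, 85.8], [444.4, 23.7, 99.7]]
100 2672 circle(fixed r) [424.9  -6. ] cost 6.7 minmax [[401.9, -19.4, 101.1], [442.8, 21.8, 106.7]]
```

>>> move_arm(increments=[{"tx": 0, "ty": 0.48, "tz": 2, "rx": 0, "ry": 0, "rz": 0, "gripper": 1}, {"tx": 0, "ty": 0, "tz": 4, "rx": 0, "ry": 0, "rz": 0, "gripper": 1}, {"tx": 0, "ty": 0, "tz": 4, "rx": 0, "ry": 0, "rz": 0, "gripper": 1}, {"tx": 0, "ty": 0, "tz": 4, "rx": 0, "ry": 0, "rz": 0, "gripper": 1}, {"tx": 0, "ty": 0, "tz": 3, "rx": 0, "ry": 0, "rz": 0, "gripper": 1}, {"tx": 0, "ty": 0, "tz": 2, "rx": 0, "ry": 0, "rz": 0, "gripper": 1}, {"tx": 0, "ty": 0, "tz": 0, "rx": 0, "ry": 0, "rz": 0, "gripper": -0.4}, {"tx": 0, "ty": 0, "tz": 0, "rx": 0, "ry": 0, "rz": 0, "gripper": -0.4}, {"tx": 0, "ty": 0, "tz": 0, "rx": 0, "ry": 0, "rz": 0, "gripper": -0.4}, {"tx": 0, "ty": 0, "tz": 0, "rx": 0, "ry": 0, "rz": 0, "gripper": -0.4}, {"tx": 0, "ty": 0, "tz": 0, "rx": 0, "ry": 0, "rz": 0, "gripper": -0.4}], squeeze=50)

```text
clock: 32.75
eef_pos: [428.1, 2.6, 14.8]
tcp_rot: [3.139, -0.0, 1.57]
contact_force: [-0.0, -0.6, 5.3]
opening: 0.516
```

>>> move_arm(increments=[{"tx": 0, "ty": 0, "tz": -1, "rx": 0, "ry": 0, "rz": 0, "gripper": -0.4}, {"tx": 0, "ty": 0, "tz": -3, "rx": 0, "ry": 0, "rz": 0, "gripper": -0.4}, {"tx": 0, "ty": 0, "tz": -4, "rx": 0, "ry": 0, "rz": 0, "gripper": -0.4}, {"tx": 0, "ty": 0, "tz": -4, "rx": 0, "ry": 0, "rz": 0, "gripper": -0.4}, {"tx": 0, "ty": 0, "tz": -4, "rx": 0, "ry": 0, "rz": 0, "gripper": -0.4}, {"tx": 0, "ty": 0, "tz": -3, "rx": 0, "ry": 0, "rz": 0, "gripper": -0.4}, {"tx": 0, "ty": 0, "tz": 0, "rx": 0, "ry": 0, "rz": 0, "gripper": -0.4}], squeeze=50)

```text
clock: 33.45
eef_pos: [429.3, 2.5, 208.5]
tcp_rot: [3.134, -0.0, 1.57]
contact_force: [-0.2, 0.5, -2.0]
opening: 0.513
```

>>> move_arm(increments=[{"tx": 0.3, "ty": 0.8, "tz": 0, "rx": 0, "ry": 0, "rz": 0, "gripper": -0.4}, {"tx": 0.5, "ty": 1.5, "tz": 0, "rx": 0, "ry": 0, "rz": 0, "gripper": -0.4}, {"tx": 0.5, "ty": 1.7, "tz": 0, "rx": 0, "ry": 0, "rz": 0, "gripper": -0.4}, {"tx": 0.5, "ty": 1.7, "tz": 0, "rx": 0, "ry": 0, "rz": 0, "gripper": -0.4}, {"tx": 0.5, "ty": 1.7, "tz": 0, "rx": 0, "ry": 0, "rz": 0, "gripper": -0.4}, {"tx": 0.5, "ty": 1.7, "tz": 0, "rx": 0, "ry": 0, "rz": 0, "gripper": -0.4}, {"tx": 0.5, "ty": 1.7, "tz": 0, "rx": 0, "ry": 0, "rz": 0, "gripper": -0.4}, {"tx": 0.5, "ty": 1.7, "tz": 0, "rx": 0, "ry": 0, "rz": 0, "gripper": -0.4}, {"tx": 0.5, "ty": 1.7, "tz": 0, "rx": 0, "ry": 0, "rz": 0, "gripper": -0.4}, {"tx": 0.5, "ty": 1.5, "tz": 0, "rx": 0, "ry": 0, "rz": 0, "gripper": -0.4}, {"tx": 0, "ty": 0, "tz": 0, "rx": 0, "ry": 0, "rz": 0, "gripper": -0.4}, {"tx": 0, "ty": 0, "tz": 0, "rx": 0, "ry": 0, "rz": 0, "gripper": -0.4}], squeeze=50)

```text
clock: 34.65
eef_pos: [583.3, 50.6, 201.8]
tcp_rot: [-3.138, 0.0, 1.57]
contact_force: [-0.2, -0.4, -1.2]
opening: 0.51
```

```bash
python3 hs.py 19 14.8; python3 - <<'E'
from h import *
Q=np.load('wrist19.npz')['P'].reshape(-1,3); Q=Q[~np.isnan(Q[:,0])]
q=Q[(abs(Q[:,0]-588)<40)&(abs(Q[:,1]-51)<40)&(Q[:,2]>170)&(Q[:,2]<235)]
for lo in range(170,235,10):
    k=q[(q[:,2]>=lo)&(q[:,2]<lo+10)]
    if len(k)>10: print(lo,len(k),np.percentile(k[:,:2],[2,98],axis=0).round(1).tolist())
E
```

```text
[583.3  50.6 201.8] [-3.1384e+00  3.0000e-04  1.5701e+00] [-0.2 -0.4 -1.2] 0.5099196063377629 34.65
side held 414 [[549.6, 45.4, 176.9], [574.5, 74.1, 200.4], [614.9, 103.5, 233.9]]
  rim [[542.2, 9.4, 138.1], [646.6, 180.8, 155.2]]
scene held 488 [[552.4, 41.3, 176.9], [574.3, 72.5, 202.1], [616.3, 104.0, 233.6]]
  rim [[545.0, 10.2, 138.2], [646.1, 181.1, 155.3]]
wrist held 6292 [[551.5, 60.7, 190.0], [581.5, 90.6, 204.2], [614.6, 99.6, 233.7]]
  rim [[543.7, 21.9, 138.4], [649.2, 177.0, 153.6]]
180 15 [[564.6, 60.9], [596.2, 69.5]]
190 294 [[551.1, 62.1], [594.0, 88.7]]
200 1562 [[553.3, 62.9], [613.4, 90.9]]
210 485 [[560.1, 59.7], [598.1, 71.3]]
220 587 [[560.2, 59.3], [598.5, 71.4]]
230 331 [[560.9, 60.0], [598.7, 71.4]]
```

>>> move_arm(increments=[{"tx": 0.15, "ty": 0.4, "tz": 0.5, "rx": 0, "ry": 0, "rz": 0, "gripper": -0.4}, {"tx": 0, "ty": 0, "tz": 1.5, "rx": 0, "ry": 0, "rz": 0, "gripper": -0.4}, {"tx": 0, "ty": 0, "tz": 1.5, "rx": 0, "ry": 0, "rz": 0, "gripper": -0.4}, {"tx": 0, "ty": 0, "tz": 1.5, "rx": 0, "ry": 0, "rz": 0, "gripper": -0.4}, {"tx": 0, "ty": 0, "tz": 1, "rx": 0, "ry": 0, "rz": 0, "gripper": -0.4}, {"tx": 0, "ty": 0, "tz": 0.6, "rx": 0, "ry": 0, "rz": 0, "gripper": -0.4}, {"tx": 0, "ty": 0, "tz": 0, "rx": 0, "ry": 0, "rz": 0, "gripper": -0.4}, {"tx": 0, "ty": 0, "tz": 0, "rx": 0, "ry": 0, "rz": 0, "gripper": -0.4}], squeeze=50)

```text
clock: 35.6
eef_pos: [588.1, 51.9, 137.9]
tcp_rot: [3.141, -0.0, 1.57]
contact_force: [-0.2, -0.1, -0.7]
opening: 0.514
```

>>> move_arm(increments=[{"tx": 0, "ty": 0, "tz": 0.6, "rx": 0, "ry": 0, "rz": 0, "gripper": -0.4}, {"tx": 0, "ty": 0, "tz": 0.4, "rx": 0, "ry": 0, "rz": 0, "gripper": -0.4}, {"tx": 0, "ty": 0, "tz": 0.2, "rx": 0, "ry": 0, "rz": 0, "gripper": -0.4}, {"tx": 0, "ty": 0, "tz": 0, "rx": 0, "ry": 0, "rz": 0, "gripper": -0.4}], squeeze=50)

```text
clock: 36.0
eef_pos: [587.6, 51.8, 125.4]
tcp_rot: [-3.141, 0.0, 1.57]
contact_force: [-0.3, -1.1, -0.7]
opening: 0.514
```

>>> move_arm(increments=[{"tx": 0, "ty": 0, "tz": 0.2, "rx": 0, "ry": 0, "rz": 0, "gripper": -0.4}, {"tx": 0, "ty": 0, "tz": 0, "rx": 0, "ry": 0, "rz": 0, "gripper": -0.4}], squeeze=50)

```text
clock: 36.2
eef_pos: [587.8, 51.9, 123.5]
tcp_rot: [-3.141, 0.0, 1.57]
contact_force: [-0.2, 0.5, -1.3]
opening: 0.509
```

>>> move_arm(increments=[{"tx": 0, "ty": 0, "tz": 0.15, "rx": 0, "ry": 0, "rz": 0, "gripper": -0.4}, {"tx": 0, "ty": 0, "tz": 0, "rx": 0, "ry": 0, "rz": 0, "gripper": -0.4}, {"tx": 0, "ty": 0, "tz": 0, "rx": 0, "ry": 0, "rz": 0, "gripper": 0.2}, {"tx": 0, "ty": 0, "tz": 0, "rx": 0, "ry": 0, "rz": 0, "gripper": 0.5}, {"tx": 0, "ty": 0, "tz": 0, "rx": 0, "ry": 0, "rz": 0, "gripper": 0.5}, {"tx": 0, "ty": 0, "tz": 0, "rx": 0, "ry": 0, "rz": 0, "gripper": 0.5}, {"tx": 0, "ty": 0, "tz": -1, "rx": 0, "ry": 0, "rz": 0, "gripper": 0.5}, {"tx": 0, "ty": 0, "tz": -3, "rx": 0, "ry": 0, "rz": 0, "gripper": 0.5}, {"tx": 0, "ty": 0, "tz": -4, "rx": 0, "ry": 0, "rz": 0, "gripper": 0.5}, {"tx": 0, "ty": 0, "tz": -4, "rx": 0, "ry": 0, "rz": 0, "gripper": 0.5}], squeeze=30)

```text
clock: 37.2
eef_pos: [587.6, 51.8, 244.1]
tcp_rot: [-3.141, 0.0, 1.57]
contact_force: [0.3, 0.9, 0.1]
opening: 0.751
```

>>> move_arm(increments=[{"tx": 0, "ty": -3, "tz": -4, "rx": 0, "ry": 0, "rz": 0, "gripper": 0.5}, {"tx": 0, "ty": -3, "tz": -4, "rx": 0, "ry": 0, "rz": 0, "gripper": 0.5}, {"tx": 0, "ty": -3, "tz": -3, "rx": 0, "ry": 0, "rz": 0, "gripper": 0.5}, {"tx": -2, "ty": -3, "tz": 0, "rx": 0, "ry": 0, "rz": 0, "gripper": 0.5}, {"tx": -2, "ty": -2, "tz": 0, "rx": 0, "ry": 0, "rz": 0, "gripper": 0.5}, {"tx": 0, "ty": 0, "tz": 0, "rx": 0, "ry": 0, "rz": 0, "gripper": 0.5}, {"tx": 0, "ty": 0, "tz": 0, "rx": 0, "ry": 0, "rz": 0, "gripper": 0.5}], squeeze=30)

```text
clock: 37.9
eef_pos: [448.0, 11.9, 353.2]
tcp_rot: [3.14, -0.0, 1.569]
contact_force: [-0.1, -0.6, -0.3]
opening: 0.753
```

```bash
python3 - <<'E'
from h import *
print(r.sense()['eef_pos'].round(1),r.sense()['clock'])
o=[]
for n in ('wrist','scene','side'):
    c=cam(n);im,d,P=cloud(n);np.savez(f'{n}20.npz',im=im,d=d,P=P)
    u,v=proj(c,[610,93,150]).round().astype(int); w=45
    if n!='wrist': o.append(cv2.resize(im[v-w:v+w,u-w:u+w],(266,266),interpolation=2))
    else: o.append(cv2.resize(im,(266,266),interpolation=3)); print('wrist uv',u,v)
    Q=P.reshape(-1,3); Q=Q[~np.isnan(Q[:,0])]
    def s(b,nm):
        q=Q[np.all([(Q[:,i]>b[i][0])&(Q[:,i]<b[i][1]) for i in range(3)],0)]
        if len(q)>10: print(n,nm,len(q),np.percentile(q,[2,50,98],axis=0).round(1).tolist())
        return q
    s(((555,625),(100,172),(160,212)),'shaker'); s(((555,625),(15,82),(160,230)),'jar')
    q=s(((552,616),(85,101),(190,212)),'grip'); 
    if len(q)>30: print('   tilt',np.polyfit(q[:,0],q[:,2],1)[0].round(3))
    q=s(((648,676),(45,61),(194,208)),'rhook')
    if len(q)>30: print('   tilt',np.polyfit(q[:,0],q[:,2],1)[0].round(3))
    red=(im[...,0]>90)&(im[...,0]>1.8*im[...,1])&(im[...,0]>1.8*im[...,2])&(abs(P[...,0]-683)<25)&(P[...,2]>180)&(P[...,2]<215)
    if red.sum()>5: print(n,'collar y',np.percentile(P[red][:,1],[2,50,98]).round(1),red.sum())
    s(((543,640),(0,185),(140,158)),'rim')
save(np.hstack(o),'pics/c20.png')
E
```

```text
[448.   11.9 353.2] 37.9
wrist uv 492 125
wrist shaker 3410 [[558.0, 111.6, 169.9], [577.8, 133.8, 189.3], [603.0, 157.0, 193.0]]
wrist jar 2813 [[555.7, 30.5, 165.8], [571.9, 52.1, 208.2], [595.0, 71.8, 210.8]]
wrist grip 1394 [[553.3, 85.7, 198.2], [583.3, 92.6, 203.6], [613.0, 99.1, 207.1]]
   tilt 0.085
wrist rhook 565 [[653.5, 46.0, 195.2], [663.3, 53.1, 201.2], [675.4, 60.3, 203.0]]
   tilt 0.162
wrist collar y [25.4 33.9 42.1] 590
wrist rim 4183 [[543.7, 8.7, 140.8], [597.8, 112.7, 147.4], [637.9, 176.5, 154.9]]
scene shaker 376 [[559.2, 100.3, 160.7], [578.4, 147.1, 184.6], [611.0, 162.5, 201.3]]
scene jar 266 [[556.4, 35.0, 161.1], [568.6, 62.9, 198.8], [597.6, 75.2, 209.3]]
scene grip 103 [[553.5, 88.9, 190.4], [584.5, 98.1, 199.9], [613.2, 100.9, 206.0]]
   tilt 0.055
scene rhook 16 [[654.3, 47.0, 195.6], [661.4, 53.3, 199.3], [670.4, 60.0, 202.0]]
scene collar y [22.6 40.2 45.6] 38
scene rim 510 [[545.4, 13.4, 140.3], [573.0, 144.2, 145.6], [631.3, 180.2, 156.7]]
side shaker 301 [[557.2, 100.2, 161.3], [578.6, 146.2, 183.0], [605.0, 162.1, 201.4]]
side jar 196 [[555.6, 35.2, 161.1], [572.1, 61.2, 201.6], [595.9, 74.2, 208.5]]
side grip 97 [[553.1, 86.9, 190.4], [586.0, 97.3, 198.4], [614.4, 100.9, 203.6]]
   tilt 0.03
side rhook 22 [[652.5, 48.2, 195.7], [663.7, 54.5, 198.2], [674.6, 59.8, 200.6]]
side collar y [28.1 38.1 43.2] 22
side rim 371 [[543.3, 13.9, 140.3], [576.2, 146.9, 145.7], [636.7, 180.5, 157.2]]
```

View pics/c20.png

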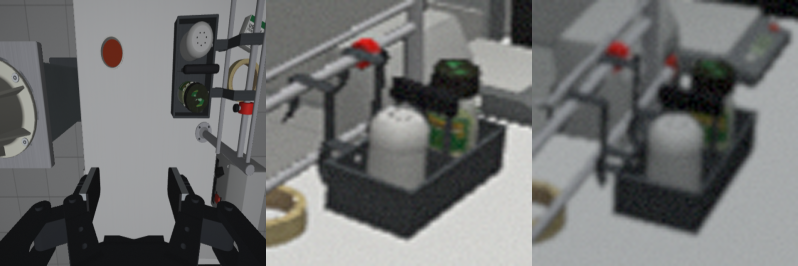

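```bash
python3 -c "
from rig import r
print(r.sign_off())"
```

```text
the job is handed in; nothing more can be done
None
```

I hung the caddy over the rail's open left part and slid it under the guard rod to the collar. The shaker then went into the left pocket and the jar into the right. I handed in at about 38 s of the 70 s; no verdict was reported.

**Last checks:**
- **At the collar:** the right hook stops about 3 mm short. The collar's left face read 42 mm before the slide and 42 mm at the end, so it was not moved.
- **Level:** the caddy leans about 5° (0.085 rad) towards the robot. The limit is 8°. The lean appeared when I released the caddy and did not change once it was loaded.
- **Shaker and jar:** both stand upright, one in each pocket, and the robot is clear of everything.

**Not as expected:**
- **First grasp missed:** the fingers shut on air because they really end about 38 mm short of the reported TCP. I used that measured offset for every later grasp.
- **Camera disagreement:** the scene and side cameras put the lean lower (about 0.03–0.06 rad), and a coarse wrist reading over the hook edge gave 0.16. I trusted the wrist reading along the hand grip, which repeated at 0.085.
- **Bystanders:** I did not measure the ramekin, ring mould or lemon again at the end. I planned all moves to stay clear of them.

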